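# Flip the router-table insert plate into its recess

### The arm

A 6-joint arm with a two-finger parallel gripper is mounted at the origin on a cart in front of the work surface, level with it; the furniture and walls round the work are solid. World frame = base frame: x ahead of the robot, y to its left, z up, the work surface at z = 0. Lengths are in m, angles in rad, forces in N, time in s.
With the tool pointing down it reaches from about 0.3 to 0.825 m from the base axis. Payload 5.4 kg.
Tool frame: the origin (TCP) lies on the centre line of the jaws, within the pads' length; the fingertips stand 11 mm ahead of it and the grasp point (between the pads) lies 8 mm behind it; z points along the fingers, y is the line along which they close (so a half turn about z gives the same grasp; the last joint's range is limited). The gripper opens to 92 mm and grips with 3 to 60 N. Pads are 20 mm wide; open, the fingers measure 128 mm over their backs; the gripper's body (75 mm by 189 mm) begins 69 mm behind the grasp point.
Start: joints at [0.915, 0.158, 1.597, -0, 1.386, -0.21], TCP at [0.248, 0.519, 0.19] pointing down, gripper open.
Joint ranges: [-2.91, 2.91], [-0.94, 2.29], [0.18, 2.7], [-1.29, 4.43], [0.17, 2.64], [-3, 3]. Speed limits (rad/s): [2.57, 2.57, 3.14, 3.14, 3.14, 3.14].

### API

Orientations are given as [roll, pitch, yaw] about the fixed x, y, z axes, in that order (R = Rz(yaw) Ry(pitch) Rx(roll)).
In Python, from bench import robot gives the robot as it stands.
- The arm moves only by the tool apply_moves, never from a script. Its argument "steps" is a list of rows, each an object with "slide": the shift along the tool's x, y, z in cm, a list of three; "angular": the turn, a rotation vector about the tool's x, y, z in rad, a list of three; "gripper": the closure in counts, from 0 (fully open) to 255 (shut). A call has 1 to 10 rows; each row shifts and turns the commanded pose from where the row before left it, along the tool's axes as they then stand; what a row does not reach is not made up. A row lasts 1/12 s, in which the tool goes at most 41.7 mm and 7.16 degrees, less where a joint would pass 70% of its speed; a pose out of reach is approached as far as the arm can. A call with a gripper value outside its range is refused whole. The fingers move at their own pace and stop on an object; the grip force is fixed at half the most. Time passes only in rows, so rows that do not move let the fingers close. It gives the time, the measured TCP pose, the force, the opening and the grip force at its end, in the units of the state.
- robot.get_state(): the state, without advancing time (a new reading comes with each control period).
- robot.camera(name): name is "scene" or "top"; returns the picture (480x640x3 uint8, red, green, blue); there is no depth.
- robot.camera_info(name): a dict with "fx", "fy", "cx", "cy" (pixels), "R" (3x3) and "t" (3): a world point X has camera coordinates R X + t. Camera axes: x right, y down, z forward; pixel columns grow to the right and rows downward; lengths in m; the calibration is good to about 2 mm. A picture is of the moment at which its call begins. camera_info takes no time and is no camera call.
- robot.close_job(): hands the job in; it is judged then, once.
The state is a dict: "clock": time; "joint_positions": joint angles; "dq": joint speeds; "joint_efforts": joint torques, N m; "position": TCP position; "tcp_rot": TCP orientation; "ft_force": force on the tool from outside, world axes, zero at the start; "torque": the same for the moment, N m; "grip_width": opening from 0.0 (shut) to 1.0 (fully open); "finger_force": force on a finger pad.
Only numpy, scipy, OpenCV 4.12 (cv2) and the standard library are available. Lean on these libraries where they do the work, as an engineer would, in place of code of your own. Each camera call takes 0.05 s, during which the arm holds its last target. There are 200 camera calls.

### The job

The aluminium insert plate of the small router table lies upside down on the bench beside the table top. With the fingertips, and without picking it up, push it square against the edge of the top that faces it, in line with the recess, tip it up on end against that edge until it flips over onto the top, and then push it along until it drops into its recess and lies flush. Leave the pencil, the screwdriver, the screw jar and the sanding block where they are.

Things in the scene. Friction and masses are not known exactly. Their poses are not given: they have to be found in the camera images.
- router_top: The router table's top: a fixed grey-faced plywood board flat on the bench, an aluminium track let into it behind the recess, 230 (its x) x 172 (its y) x 22 mm thick. Origin: centre of its underside; z up; +y points from the facing edge (the upright 22 mm high side at y = -86 mm that faces the plate) across the recess to the far edge. A strip 26 mm wide lies between facing edge and recess.
- recess (a point): Centre of the recess in the top, at the height of the board's upper face (22 mm above the bench), 7 mm to -y of router_top's origin; axes as router_top. The recess is 138 mm along x, 106 mm along y, with upright walls, 10 mm deep to a ledge 12 mm wide all round, open inside the ledge down to the bench.
- insert_plate: Loose aluminium plate, 130 (its x) x 100 (its y) x 10 mm, 0.22 to 0.38 kg, a 46 mm round hole right through its middle. Origin: centre of the outer face, which lies on the bench at the start and must end uppermost, level with the top; z points from it through the thickness to the underside: up at the start, down when turned over.
- plate_centre (a point): Middle of the plate, half-way through its thickness; axes as insert_plate. At the start the plate's +y is within 0.2 rad of router_top's +y, its front end is 10 to 40 mm short of the facing edge, and it is up to 25 mm out of line sideways.
- plate_front (a point): Middle of the plate's front end face (the 130 x 10 mm face at its +y end, 50 mm from the centre), which meets the facing edge of the top; half-way through the thickness.
- plate_rear (a point): Middle of the plate's rear end face (130 x 10 mm, at its -y end, 50 mm from the centre); half-way through the thickness. Pressed towards the facing edge with about 10 N and raised on an arc it takes the plate up with it by friction, turning about the front end in the corner of bench and facing edge; once upright within 5 degrees the plate stands by itself.
- carpenter_pencil_1: Flat red carpenter's pencil, 166 x 15 x 7 mm, lying loose on the strip of the top behind the recess. Bystander; origin at the centre of its underside.
- screwdriver_3: Screwdriver, 214 mm long, lying loose on the bench on the other side of the plate from the top. Bystander; origin at the centre of its underside.
- screw_jar: Jar of screws with a lid, 61 mm across, 85 mm high, standing loose left of the top. Bystander; origin at the centre of its underside.
- sanding_block_1: Black rubber sanding block, 106 x 63 x 27 mm, lying loose on the bench left of the top. Bystander; origin at the centre of its underside.

How it is judged:
On the way, in this order (a step that is already met when the one before it is completed fails the run):
1. the plate is tipped up on end, its front end still down in the corner against the facing edge of the top (angle between insert_plate's own z axis and vertical between 1.05 and 1.9 rad and height (world z) of plate_front below 0.025 m and y of plate_front in the frame of router_top between -0.12 and -0.08 m), for 0.1 s.
2. the plate has flipped over and lies with its other face up on the top (angle between insert_plate's own z axis and vertical above 2.75 rad and height (world z) of plate_centre above 0.012 m and horizontal distance between plate_centre and recess below 0.09 m), for 0.1 s.
At the end, for the whole second after the job is handed in: The plate lies still in the recess, turned over: its outer face within about 2 mm of flush with the top and level within 0.04 rad, its centre within 7 mm of the recess's (angle between insert_plate's own z axis and vertical above 3.1 rad and z of insert_plate in the frame of recess between -0.003 and 0.002 m and horizontal distance between insert_plate and recess below 0.007 m and angle between the y axis of insert_plate and the y axis of router_top, either way round below 0.09 rad and linear speed of insert_plate below 0.01 m/s); the robot touches nothing.
It fails at once if the plate is picked up: its middle more than 70 mm above the bench, or both ends more than 40 mm above it (height (world z) of plate_centre above 0.07 m or height (world z) of each of plate_front, plate_rear above 0.04 m).
It fails at once if a bystander is moved by more than 25 mm (distance of any of carpenter_pencil_1, screwdriver_3, screw_jar, sanding_block_1 from where it was at the start of the episode above 0.025 m).
It also fails if it takes over 69 s, if anything falls off the work surface, if the arm or the gripper's body presses on something with over 40 N, if the wrist force passes 120 N, or if a joint passes its speed limit or range.

## Working session

There is one attempt and no reset: what is moved stays moved. The work goes in short steps, Python scripts to look and compute and a tool call to move; the robot and the scene stay as the last step left them, time stands still between calls to the robot, and variables do not carry over. Pictures are saved under pics/ and viewed, at most 10 in all, crops included, and the job is handed in when it is done.

Besides the shell and the picture viewer there is one more tool, called as name(argument=value, ...), one argument or row to a line, values as JSON. apply_moves: Moves the arm, as the interface text tells. Its arguments: {"type":"object","properties":{"steps":{"type":"array","items":{"type":"object","properties":{"slide":{"type":"array","items":{"type":"number"}},"angular":{"type":"array","items":{"type":"number"}},"gripper":{"type":"number"}}}}},"required":["steps"]}

```bash
ls; mkdir -p pics; python3 - <<'E'
from bench import robot
import cv2
for n in ("scene","top"):
    cv2.imwrite(f"pics/{n}0.png",cv2.cvtColor(robot.camera(n),cv2.COLOR_RGB2BGR))
    i=robot.camera_info(n);print(n,i)
s=robot.get_state();print(s)
E
```

```text
pics
scene {'fx': 493.6881762120028, 'fy': 493.6881762120028, 'cx': 315.02802307090826, 'cy': 246.68499736621192, 'R': array([[ 0.73225035, -0.68100791, -0.00613545],
       [-0.32163156, -0.33786363, -0.88453452],
       [ 0.60030206,  0.64967406, -0.4664344 ]]), 't': array([-0.30496437,  0.21588945,  1.04666773])}
top {'fx': 539.7610346101237, 'fy': 539.7610346101237, 'cx': 315.12558464672594, 'cy': 245.96854904099024, 'R': array([[ 0.01945088, -0.99979729, -0.00520056],
       [-0.99527939, -0.0188678 , -0.09519952],
       [ 0.0950821 ,  0.00702772, -0.99544463]]), 't': array([0.0354673 , 0.47914319, 1.27965971])}
{'clock': 0.1, 'joint_positions': array([ 9.14885672e-01,  1.59006689e-01,  1.59810407e+00, -1.54095706e-05,
        1.38620419e+00, -2.10106303e-01]), 'dq': array([-1.15695319e-03, -1.51638043e-03, -3.67822470e-03,  1.46878928e-03,
        7.02429818e-05, -1.40528317e-03]), 'joint_efforts': array([-2.78262842e-04, -3.86501956e+01, -3.22960818e+01,  7.02875247e-02,
        3.38883873e-02, -6.98810686e-05]), 'position': array([0.24757661, 0.51829349, 0.18950693]), 'tcp_rot': array([-3.13990507e+00, -3.44398727e-04,  2.69579085e+00]), 'ft_force': array([0.05298544, 0.31257254, 0.19701944]), 'torque': array([ 0.01272155,  0.01369716, -0.03934915]), 'finger_force': 0.0, 'grip_width': 0.999929345088778}
```

View pics/scene0.png

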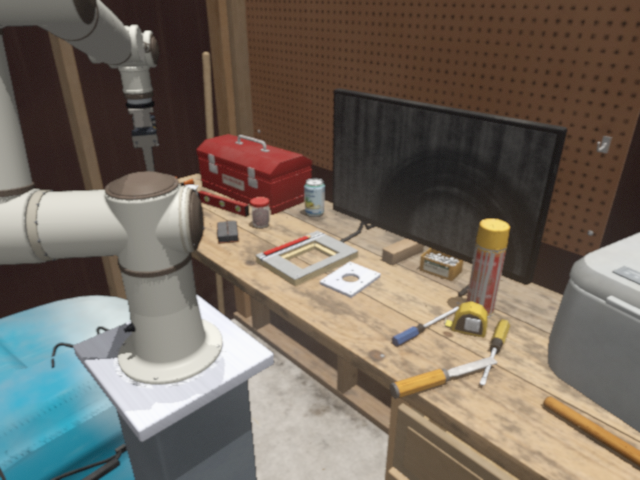

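View pics/top0.png

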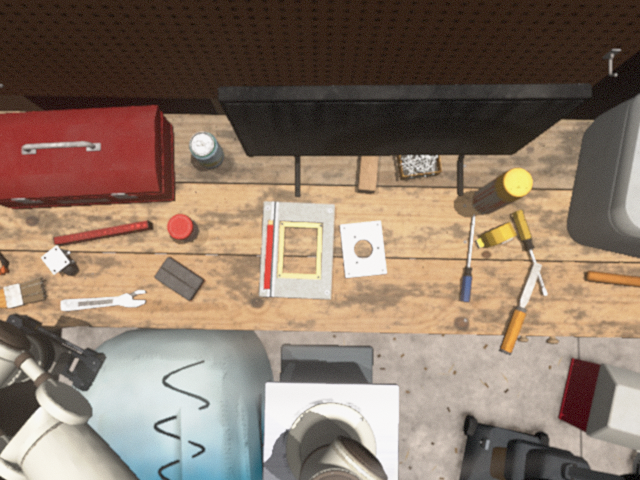

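The top view shows the router top at cols 260–335, rows 202–298, with the recess at about (301, 250). The white plate is at cols 340–386, rows 221–277, with its front facing left (world +y). The screwdriver is near col 468, the pencil at col 269, and the monitor is beyond row 155. Next I'll measure these positions.

```bash
cat > h.py <<'E'
import numpy as np, cv2
from bench import robot
def cast(name,px,z):
    i=robot.camera_info(name); px=np.atleast_2d(np.asarray(px,float))
    d=np.c_[(px[:,0]-i["cx"])/i["fx"],(px[:,1]-i["cy"])/i["fy"],np.ones(len(px))]@i["R"]
    c=-i["R"].T@i["t"]; k=(z-c[2])/d[:,2]
    return c+d*k[:,None]
def rect(name,mask,z):
    cs,_=cv2.findContours(mask,cv2.RETR_EXTERNAL,cv2.CHAIN_APPROX_NONE)
    c=max(cs,key=cv2.contourArea)
    # contour pixel centres lie half a pixel inside
    p=cast(name,c[:,0,:],z)[:,:2].astype(np.float32)
    return cv2.minAreaRect(p), c
E
python3 - <<'E'
from h import *
im=cv2.imread("pics/top0.png"); hsv=cv2.cvtColor(im,cv2.COLOR_BGR2HSV)
for p in [(350,235),(375,270),(328,250),(300,210),(265,290),(345,290),(284,250),(274,205),(362,248)]: print(p,hsv[p[1],p[0]])
roi=np.zeros(im.shape[:2],np.uint8); roi[195:305,250:395]=255
low=((hsv[...,1]<60)&(hsv[...,2]>90)).astype(np.uint8)*255&roi
low=cv2.morphologyEx(low,cv2.MORPH_CLOSE,np.ones((3,3)))
pl=low.copy(); pl[:,:338]=0
(b,c)=rect("top",pl,0.01); print("plate",b,cv2.boundingRect(c)); print(cv2.boxPoints(b))
bd=low.copy(); bd[:,338:]=0
(b,c)=rect("top",bd,0.022); print("board",b,cv2.boundingRect(c)); print(cv2.boxPoints(b))
ye=((hsv[...,0]>18)&(hsv[...,0]<35)&(hsv[...,1]>90)&(hsv[...,2]>150)).astype(np.uint8)*255&roi; ye[:,325:]=0;ye[:,:270]=0
(b,c)=rect("top",ye,0.012); print("ledge",b,cv2.boundingRect(c))
blue=((hsv[...,0]>100)&(hsv[...,0]<130)&(hsv[...,1]>90)).astype(np.uint8)*255; blue[:,:440]=0;blue[:260]=0;blue[305:]=0
(b,c)=rect("top",blue,0.012); print("sdriver handle",b); print(cast("top",[(473,217)],0.005))
crop=cv2.resize(im[195:305,250:400],None,fx=5,fy=5,interpolation=cv2.INTER_CUBIC)
cv2.imwrite("pics/crop0.png",crop)
print(cast("top",[(297,195),(462,195),(340,155),(360,190)],0.0))
E
```

```text
(350, 235) [ 15   2 247]
(375, 270) [ 15   2 248]
(328, 250) [ 19  13 222]
(300, 210) [ 21  16 218]
(265, 290) [ 20   3 232]
(345, 290) [ 15  96 224]
(284, 250) [ 18  88 171]
(274, 205) [  8   6 166]
(362, 248) [ 15  85 188]
plate ((0.4753081500530243, -0.07096998393535614), (0.13346296548843384, 0.10431033372879028), 6.976470947265625) (339, 220, 48, 58)
[[ 0.40273586 -0.02730629]
 [ 0.4154056  -0.13084432]
 [ 0.5478804  -0.11463368]
 [ 0.5352107  -0.01109564]]
board ((0.4693339467048645, 0.09260237216949463), (0.18322159349918365, 0.2334710657596588), 89.14954376220703) (257, 201, 78, 99)
[[ 0.3512515   0.00273433]
 [ 0.5846968  -0.00073101]
 [ 0.5874164   0.18247041]
 [ 0.35397106  0.18593575]]
ledge ((0.5362481474876404, 0.15375910699367523), (0.004954981151968241, 0.004892232362180948), 1.5705015659332275) (270, 221, 3, 3)
sdriver handle ((0.39747288823127747, -0.324929803609848), (0.00982550997287035, 0.026686497032642365), 83.27701568603516)
[[ 0.55888186 -0.34142934  0.005     ]]
[[ 0.60661014  0.09221566  0.        ]
 [ 0.61414725 -0.31614452  0.        ]
 [ 0.70976112 -0.01280768  0.        ]
 [ 0.62205802 -0.0637139   0.        ]]
```

View pics/crop0.png

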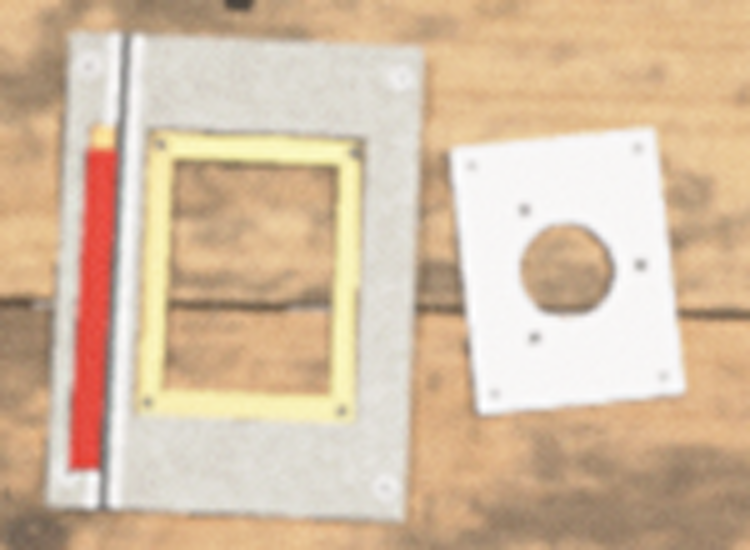

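The crop shows the board corners at about (69,33), (423,46), (405,520) and (48,508) in crop pixels, and the ledge corners at (147,129), (365,140), (353,422) and (138,410). I'll turn these corners into positions.

```bash
python3 - <<'E'
from h import *
def f(c,z): return cast("top",np.array(c)/5-0.4+[250,195],z)[:,:2]
for n,c,z in (("board",[(69,33),(423,46),(405,520),(48,508)],.022),("ledge",[(147,129),(365,140),(353,422),(138,410)],.012),("plate",[(451,149),(654,128),(685,390),(478,414)],.01),("hole",[(520,268),(566,224),(613,268),(566,314)],.01)):
    p=f(c,z); print(n,p.round(4).tolist(),"c",p.mean(0).round(4),"sides",[np.linalg.norm(p[i]-p[i-1]).round(4) for i in range(4)])
    e=[p[0]-p[1],p[3]-p[2]]; print("  y-axis angle from world y",[float(np.arctan2(-v[0],v[1]).round(3)) for v in e], "x-axis sides",[float(np.arctan2(v[1],v[0]).round(3)) for v in (p[0]-p[3],p[1]-p[2])])
E
```

```text
board [[0.5856, 0.1728], [0.5824, 0.0003], [0.3527, 0.0052], [0.3551, 0.1762]] c [0.4689 0.0886] sides [np.float64(0.2305), np.float64(0.1725), np.float64(0.2297), np.float64(0.1711)]
  y-axis angle from world y [-0.019, -0.014] x-axis sides [-0.015, -0.021]
ledge [[0.5405, 0.1343], [0.5371, 0.0276], [0.3994, 0.0309], [0.4032, 0.1351]] c [0.4701 0.082 ] sides [np.float64(0.1374), np.float64(0.1068), np.float64(0.1378), np.float64(0.1043)]
  y-axis angle from world y [-0.032, -0.036] x-axis sides [-0.006, -0.024]
plate [[0.5337, -0.0146], [0.546, -0.1137], [0.4181, -0.1298], [0.4045, -0.0296]] c [ 0.4756 -0.0719] sides [np.float64(0.1301), np.float64(0.0999), np.float64(0.1289), np.float64(0.1011)]
  y-axis angle from world y [0.123, 0.135] x-axis sides [0.116, 0.125]
hole [[0.4759, -0.049], [0.4979, -0.0712], [0.4768, -0.0943], [0.4539, -0.0717]] c [ 0.4761 -0.0716] sides [np.float64(0.0316), np.float64(0.0312), np.float64(0.0313), np.float64(0.0322)]
  y-axis angle from world y [0.781, 0.791] x-axis sides [0.799, 0.83]
```

Measured positions (m, rad):

| Item | Value |
|---|---|
| Router yaw | about −0.018 |
| Recess centre | about (0.469, 0.082) |
| Facing edge | y about 0.003 |
| Plate centre | (0.476, −0.072) |
| Plate yaw | +0.125 |
| Plate sideways offset | about 9 mm towards +x |

The plan is to square and align the plate with a two-finger push on its +x side, then push the rear end.

apply_moves(
  steps=[
    {"angular":[0,0,-0.107],"gripper":100},
    {"angular":[0,0,-0.107],"gripper":100},
    {"angular":[0,0,-0.107],"gripper":100},
    {"angular":[0,0,-0.107],"gripper":100},
    {"slide":[-2,-3.44,0],"gripper":100},
    {"slide":[-2,-3.44,0],"gripper":100},
    {"slide":[-2,-3.44,0],"gripper":100},
    {"slide":[-2,-3.44,0],"gripper":100},
    {"slide":[-2,-3.44,0],"gripper":100},
    {"slide":[-2,-3.44,0],"gripper":100},
  ],
)

```text
validation failed for argument at $.st...
```

apply_moves(
  steps=[
    {"slide":[-2,-3.44,0],"gripper":100},
    {"slide":[-2,-3.44,0],"gripper":100},
    {"slide":[-2,-3.44,0],"gripper":100},
    {"slide":[-2,-3.44,0],"gripper":100},
    {"slide":[-2,-3.44,0],"gripper":100},
    {"slide":[-2,-3.44,0],"gripper":100},
    {"slide":[-2,-3.44,0],"gripper":100},
    {"slide":[-2,-3.44,0],"gripper":100},
    {"slide":[-2,-3.44,0],"gripper":100},
    {"slide":[-2,-3.44,0],"gripper":100},
  ],
)

```text
validation failed for argument at $.st...
```

apply_moves(
  steps=[
    {"slide":[0,0,0],"angular":[0,0,-0.107],"gripper":100},
    {"slide":[0,0,0],"angular":[0,0,-0.107],"gripper":100},
    {"slide":[0,0,0],"angular":[0,0,-0.107],"gripper":100},
    {"slide":[0,0,0],"angular":[0,0,-0.107],"gripper":100},
    {"slide":[-2,-3.44,0],"angular":[0,0,0],"gripper":100},
    {"slide":[-2,-3.44,0],"angular":[0,0,0],"gripper":100},
    {"slide":[-2,-3.44,0],"angular":[0,0,0],"gripper":100},
    {"slide":[-2,-3.44,0],"angular":[0,0,0],"gripper":100},
    {"slide":[-2,-3.44,0],"angular":[0,0,0],"gripper":100},
    {"slide":[-2,-3.44,0],"angular":[0,0,0],"gripper":100},
  ],
)

```text
clock: 0.93
position: [0.3644, 0.3085, 0.19]
tcp_rot: [-3.141, -0.0, 3.124]
ft_force: [0.4, 0.6, -0.8]
grip_width: 0.607
finger_force: 0.0
```

apply_moves(
  steps=[
    {"slide":[-2,-3.44,0],"angular":[0,0,0],"gripper":100},
    {"slide":[-2,-3.44,0],"angular":[0,0,0],"gripper":100},
    {"slide":[-2,-3.44,0],"angular":[0,0,0],"gripper":100},
    {"slide":[-2,-3.44,0],"angular":[0,0,0],"gripper":100},
    {"slide":[-2,-3.44,0],"angular":[0,0,0],"gripper":100},
    {"slide":[-2,-3.44,0],"angular":[0,0,0],"gripper":100},
    {"slide":[-2,-3.44,0],"angular":[0,0,0],"gripper":100},
    {"slide":[-2,-3.44,0],"angular":[0,0,0],"gripper":100},
    {"slide":[-2,-3.44,0],"angular":[0,0,0],"gripper":100},
    {"slide":[-2,-3.44,0],"angular":[0,0,0],"gripper":100},
  ],
)

```text
clock: 1.77
position: [0.5584, -0.0391, 0.1899]
tcp_rot: [3.141, -0.001, 3.123]
ft_force: [0.1, 1.1, -0.3]
grip_width: 0.607
finger_force: 0.0
```

apply_moves(
  steps=[
    {"slide":[-1.9,-3.4,0],"angular":[0,0,0],"gripper":100},
    {"slide":[0,0,3.5],"angular":[0,0,0],"gripper":100},
    {"slide":[0,0,3.5],"angular":[0,0,0],"gripper":100},
    {"slide":[0,0,3.5],"angular":[0,0,0],"gripper":100},
    {"slide":[0,0,3],"angular":[0,0,0],"gripper":100},
    {"slide":[0,0,2],"angular":[0,0,0],"gripper":100},
    {"slide":[0,0,1],"angular":[0,0,0],"gripper":100},
    {"slide":[0,0,0],"angular":[0,0,0],"gripper":100},
    {"slide":[0,0,0],"angular":[0,0,0],"gripper":100},
  ],
)

```text
clock: 2.52
position: [0.5767, -0.0716, 0.0258]
tcp_rot: [-3.142, 0.0, 3.124]
ft_force: [0.4, 0.8, 0.8]
grip_width: 0.603
finger_force: 0.0
```

apply_moves(
  steps=[
    {"slide":[0,0,1.05],"angular":[0,0,0],"gripper":100},
    {"slide":[0.4,0,0],"angular":[0,0,0],"gripper":100},
    {"slide":[0.4,0,0],"angular":[0,0,0],"gripper":100},
    {"slide":[0.4,0,0],"angular":[0,0,0],"gripper":100},
    {"slide":[0.4,0,0],"angular":[0,0,0],"gripper":100},
    {"slide":[0.4,0,0],"angular":[0,0,0],"gripper":100},
    {"slide":[0.4,0,0],"angular":[0,0,0],"gripper":100},
    {"slide":[0.3,0,0],"angular":[0,0,0],"gripper":100},
    {"slide":[0,0,0],"angular":[0,0,0],"gripper":100},
  ],
)

```text
clock: 3.27
position: [0.5488, -0.071, 0.0149]
tcp_rot: [3.141, -0.0, 3.124]
ft_force: [-0.6, -0.1, 0.6]
grip_width: 0.608
finger_force: 0.0
```

apply_moves(
  steps=[
    {"slide":[0.3,0,0],"angular":[0,0,0],"gripper":100},
    {"slide":[0.2,0,0],"angular":[0,0,0],"gripper":100},
    {"slide":[0.2,0,0],"angular":[0,0,0],"gripper":100},
    {"slide":[0,0,0],"angular":[0,0,0],"gripper":100},
  ],
)

```text
clock: 3.6
position: [0.5421, -0.0709, 0.0148]
tcp_rot: [3.141, -0.0, 3.124]
ft_force: [0.7, -0.2, 0.6]
grip_width: 0.606
finger_force: 0.0
```

```bash
python3 - <<'E'
from h import *
im=cv2.cvtColor(robot.camera("top"),cv2.COLOR_RGB2BGR)
cv2.imwrite("pics/crop1.png",cv2.resize(im[175:305,250:400],None,fx=4,fy=4,interpolation=cv2.INTER_CUBIC))
E
```

```text
(no output)
```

View pics/crop1.png

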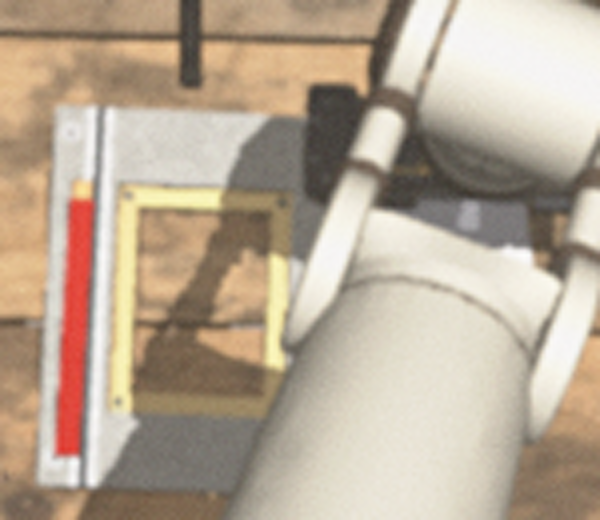

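The arm hides the plate in this view. I'll retreat, turn to the rear-push orientation behind the plate, and measure from there.

apply_moves(
  steps=[
    {"slide":[-1.0,0,0],"angular":[0,0,0],"gripper":100},
    {"slide":[0,0,-3],"angular":[0,0,0],"gripper":100},
    {"slide":[0,0,-3],"angular":[0,0,0],"gripper":80},
    {"slide":[2.13,-2.4,0],"angular":[0,0,0.12],"gripper":80},
    {"slide":[1.83,-2.65,0],"angular":[0,0,0.12],"gripper":80},
    {"slide":[1.5,-2.85,0],"angular":[0,0,0.12],"gripper":80},
    {"slide":[1.14,-3.0,0],"angular":[0,0,0.12],"gripper":80},
    {"slide":[0,0,0],"angular":[0,0,0.12],"gripper":80},
    {"slide":[0,0,0],"angular":[0,0,0.12],"gripper":80},
    {"slide":[0,0,0],"angular":[0,0,0.12],"gripper":80},
  ],
)

```text
clock: 4.48
position: [0.4653, -0.1665, 0.075]
tcp_rot: [3.141, 0.0, 2.276]
ft_force: [-0.1, -0.5, -0.5]
grip_width: 0.69
finger_force: 0.0
```

apply_moves(
  steps=[
    {"slide":[0,0,0],"angular":[0,0,0.12],"gripper":80},
    {"slide":[0,0,0],"angular":[0,0,0.12],"gripper":80},
    {"slide":[0,0,0],"angular":[0,0,0.12],"gripper":80},
    {"slide":[0,0,0],"angular":[0,0,0.12],"gripper":80},
    {"slide":[0,0,0],"angular":[0,0,0.12],"gripper":80},
    {"slide":[0,0,0],"angular":[0,0,0.12],"gripper":80},
    {"slide":[0,0,0],"angular":[0,0,0.011],"gripper":80},
  ],
)

```text
clock: 5.07
position: [0.4657, -0.166, 0.0749]
tcp_rot: [3.141, 0.0, 1.549]
ft_force: [0.7, -0.2, 0.6]
grip_width: 0.688
finger_force: 0.0
```

```bash
python3 - <<'E'
from h import *
for n in ("top","scene"):
    im=cv2.cvtColor(robot.camera(n),cv2.COLOR_RGB2BGR); cv2.imwrite(f"pics/{n}2.png",im)
    if n=="top": a=cv2.resize(im[190:320,250:430],None,fx=4,fy=4,interpolation=cv2.INTER_CUBIC)[:300*2,:720]
    else: b=cv2.resize(im[190:320,220:420],None,fx=4,fy=4,interpolation=cv2.INTER_CUBIC)
cv2.imwrite("pics/c2.png",a)
E
```

```text
(no output)
```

View pics/c2.png

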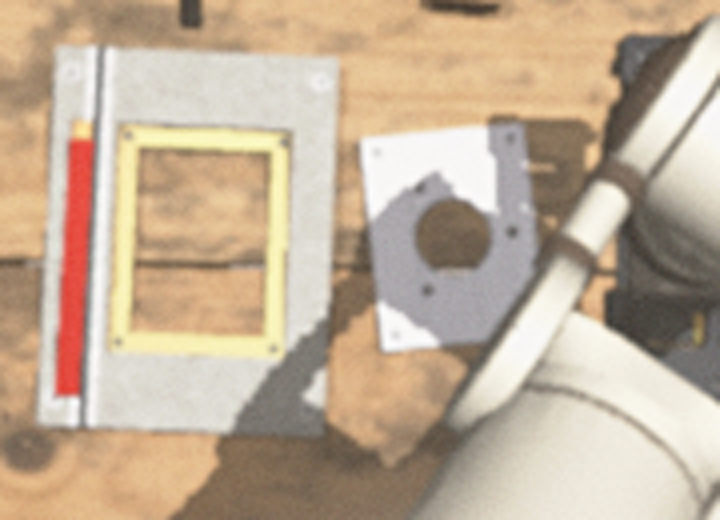

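The plate corners are unchanged (the top-left corner is still at about (340, 224.6)), so the side push missed it. I'll check the tool's projection against what the cameras show.

```bash
cat >> h.py <<'E'
def proj(name,X):
    i=robot.camera_info(name); c=np.atleast_2d(X)@i["R"].T+i["t"]
    return np.c_[i["fx"]*c[:,0]/c[:,2]+i["cx"],i["fy"]*c[:,1]/c[:,2]+i["cy"]]
E
python3 - <<'E'
from h import *
print(robot.get_state()["joint_positions"].round(3))
p=np.array([.4657,-.166,.0749])
pts=p+np.array([[0,0,0],[.0315,0,-.011],[-.0315,0,-.011],[.095,0,.08],[-.095,0,.08]])
pl=[[.5337,-.0146,.01],[.546,-.1137,.01],[.4181,-.1298,.01],[.4045,-.0296,.01]]
out=[]
for n,x0,y0,w,h,s in (("top",330,200,110,90,3.5),("scene",300,200,110,110,3.5)):
    im=cv2.imread(f"pics/{n}2.png")[y0:y0+h,x0:x0+w]
    im=cv2.resize(im,None,fx=s,fy=s,interpolation=cv2.INTER_CUBIC)
    for q,col in [(pts,(0,0,255)),(pl,(0,255,0))]:
        for u in proj(n,q): cv2.circle(im,tuple(np.int32((u-[x0,y0])*s)),3,col,-1)
    out.append(cv2.copyMakeBorder(im,0,385-im.shape[0],0,0,cv2.BORDER_CONSTANT))
cv2.imwrite("pics/c3.png",np.hstack(out))
E
```

```text
[-0.587  0.074  1.93   0.     1.137 -0.572]
```

View pics/c3.png

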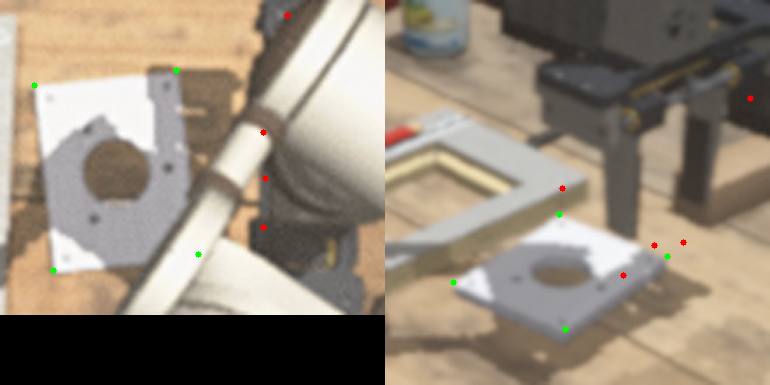

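Plate corners (green) fit the picture, but the fingertips appear higher than the red predictions. I'll zoom in.

```bash
python3 - <<'E'
from h import *
s=8;x0,y0,w,h=335,205,90,75
im=cv2.resize(cv2.imread("pics/scene2.png")[y0:y0+h,x0:x0+w],None,fx=s,fy=s,interpolation=cv2.INTER_CUBIC)
p=np.array([.4657,-.166,.0749])
for dx,col in ((.0315,(0,0,255)),(-.0315,(255,0,255))):
  for dz in (-.011,0,.008,.077):
    u=proj("scene",p+[dx,0,dz])[0]; cv2.circle(im,tuple(np.int32((u-[x0,y0])*s)),4,col,-1)
cv2.imwrite("pics/c4.png",im)
E
```

```text
(no output)
```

View pics/c4.png

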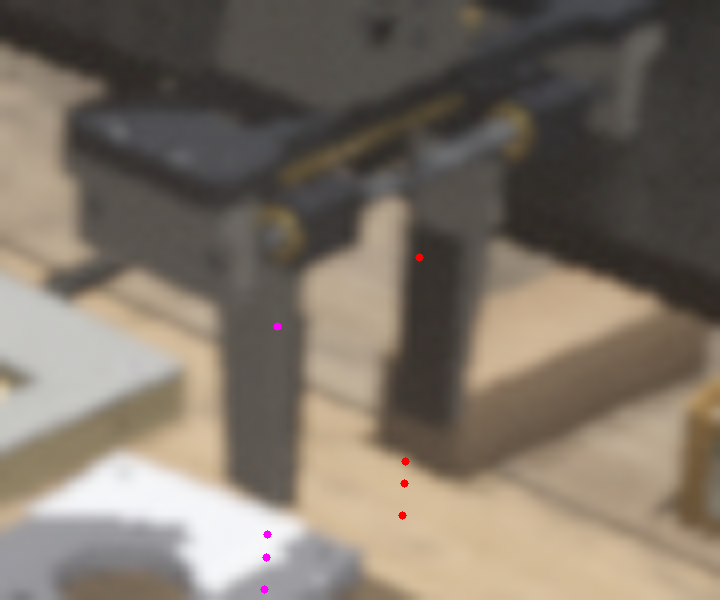

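```bash
python3 - <<'E'
from h import *
im=cv2.imread("pics/top2.png")
# gripper body: ends of dark body read at rows 198.8 and 288.6, left side col ~ 404
for z in (.15,.18,.21): print(z,cast("top",[(404,198.8),(404,288.6)],z).round(4)[:,:2].tolist())
s=robot.get_state(); print(s["position"],s["tcp_rot"])
# seen tips in scene: left finger bottom (265,505), right finger pad bottom (430,430) in c4
u=np.array([(265,505),(430,430)])/8+[335,205]
for z in (.064,.08,.095): print(z,cast("scene",u,z).round(4)[:,:2].tolist())
E
```

```text
0.15 [[0.5738, -0.1491], [0.3774, -0.1499]]
0.18 [[0.5682, -0.1444], [0.3769, -0.1451]]
0.21 [[0.5626, -0.1396], [0.3763, -0.1403]]
[ 0.46561793 -0.16594964  0.07493131] [3.14151562e+00 4.21922891e-05 1.55567749e+00]
0.064 [[0.4713, -0.1332], [0.5447, -0.1378]]
0.08 [[0.4503, -0.151], [0.5217, -0.1554]]
0.095 [[0.4305, -0.1676], [0.5002, -0.172]]
```

The two views agree only if the tips are at z ≈ 0.095, about 30 mm higher than the reading implies. I'll lower the tool gently behind the plate and find the bench by touch.

apply_moves(
  steps=[
    {"slide":[0,0,2.5],"angular":[0,0,0],"gripper":80},
    {"slide":[0,0,2.5],"angular":[0,0,0],"gripper":80},
    {"slide":[0,0,0.5],"angular":[0,0,0],"gripper":80},
    {"slide":[0,0,0.5],"angular":[0,0,0],"gripper":80},
    {"slide":[0,0,0],"angular":[0,0,0],"gripper":80},
    {"slide":[0,0,0],"angular":[0,0,0],"gripper":80},
  ],
)

```text
clock: 5.67
position: [0.4663, -0.1664, 0.0159]
tcp_rot: [3.14, 0.001, 1.554]
ft_force: [-0.2, -0.3, 1.1]
grip_width: 0.686
finger_force: 0.0
```

```bash
python3 - <<'E'
from h import *
im=cv2.cvtColor(robot.camera("scene"),cv2.COLOR_RGB2BGR); cv2.imwrite("pics/scene5.png",im)
s=8;x0,y0,w,h=320,215,95,75
im=cv2.resize(im[y0:y0+h,x0:x0+w],None,fx=s,fy=s,interpolation=cv2.INTER_CUBIC)
p=robot.get_state()["position"]; print(p)
for dx,col in ((.0315,(0,0,255)),(-.0315,(255,0,255))):
  for dz in (-.011,.008,.019):
    u=proj("scene",p+[dx,0,dz])[0]; cv2.circle(im,tuple(np.int32((u-[x0,y0])*s)),4,col,-1)
cv2.imwrite("pics/c5.png",im)
E
```

```text
[ 0.46653879 -0.16649096  0.01615011]
```

View pics/c5.png

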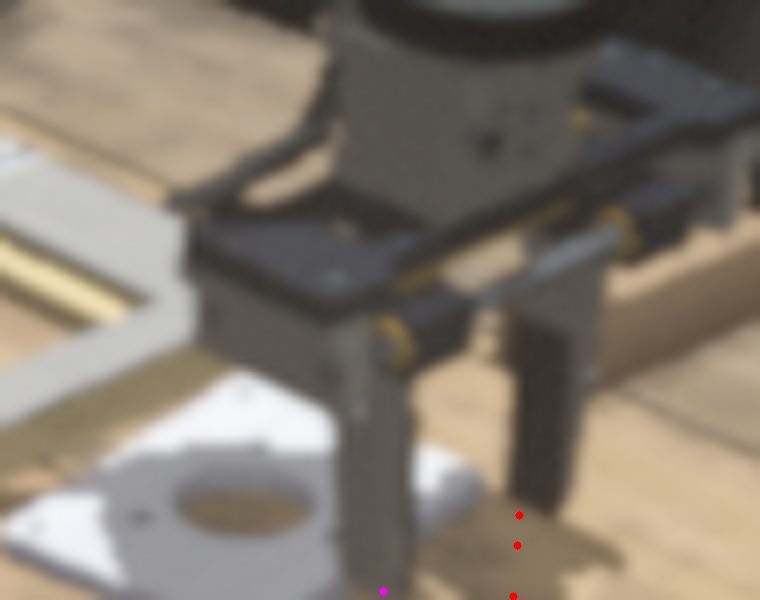

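The tips still sit about 30 mm above the prediction, so the z reading has an offset. I'll keep lowering in small steps.

apply_moves(
  steps=[
    {"slide":[0,0,1.0],"angular":[0,0,0],"gripper":80},
    {"slide":[0,0,1.0],"angular":[0,0,0],"gripper":80},
    {"slide":[0,0,0],"angular":[0,0,0],"gripper":80},
  ],
)

```text
clock: 5.97
position: [0.4641, -0.165, -0.0071]
tcp_rot: [-3.139, -0.002, 1.553]
ft_force: [0.1, 0.4, 0.1]
grip_width: 0.683
finger_force: 0.0
```

apply_moves(
  steps=[
    {"slide":[0,0,0.3],"angular":[0,0,0],"gripper":80},
    {"slide":[0,0,0],"angular":[0,0,0],"gripper":80},
  ],
)

```text
clock: 6.13
position: [0.4651, -0.1656, -0.0088]
tcp_rot: [-3.141, -0.001, 1.553]
ft_force: [0.6, -0.0, -0.1]
grip_width: 0.685
finger_force: 0.0
```

apply_moves(
  steps=[
    {"slide":[0,0,0.3],"angular":[0,0,0],"gripper":80},
    {"slide":[0,0,0],"angular":[0,0,0],"gripper":80},
  ],
)

```text
clock: 6.3
position: [0.4654, -0.1658, -0.0114]
tcp_rot: [-3.141, -0.0, 1.553]
ft_force: [-0.0, 0.7, 1.0]
grip_width: 0.686
finger_force: 0.0
```

apply_moves(
  steps=[
    {"slide":[0,0,0.2],"angular":[0,0,0],"gripper":80},
    {"slide":[0,0,0],"angular":[0,0,0],"gripper":80},
  ],
)

```text
clock: 6.47
position: [0.4655, -0.1658, -0.0133]
tcp_rot: [-3.141, -0.0, 1.553]
ft_force: [-0.3, 0.3, 0.0]
grip_width: 0.683
finger_force: 0.0
```

apply_moves(
  steps=[
    {"slide":[0,0,0.2],"angular":[0,0,0],"gripper":80},
    {"slide":[0,0,0],"angular":[0,0,0],"gripper":80},
  ],
)

```text
clock: 6.63
position: [0.4654, -0.1658, -0.0153]
tcp_rot: [-3.141, -0.0, 1.553]
ft_force: [0.5, 1.1, 0.4]
grip_width: 0.684
finger_force: 0.0
```

apply_moves(
  steps=[
    {"slide":[0,0,0.2],"angular":[0,0,0],"gripper":80},
    {"slide":[0,0,0],"angular":[0,0,0],"gripper":80},
  ],
)

```text
clock: 6.8
position: [0.4654, -0.1658, -0.0174]
tcp_rot: [-3.141, -0.0, 1.553]
ft_force: [-0.8, 0.4, 0.8]
grip_width: 0.691
finger_force: 0.0
```

apply_moves(
  steps=[
    {"slide":[0,0,0.15],"angular":[0,0,0],"gripper":80},
    {"slide":[0,0,0],"angular":[0,0,0],"gripper":80},
  ],
)

```text
clock: 6.97
position: [0.4654, -0.1658, -0.0189]
tcp_rot: [-3.141, -0.0, 1.553]
ft_force: [-0.7, 0.8, 0.0]
grip_width: 0.688
finger_force: 0.0
```

apply_moves(
  steps=[
    {"slide":[0,0,0.1],"angular":[0,0,0],"gripper":80},
    {"slide":[0,0,0],"angular":[0,0,0],"gripper":80},
  ],
)

```text
clock: 7.13
position: [0.4655, -0.1658, -0.0198]
tcp_rot: [-3.141, -0.0, 1.553]
ft_force: [-0.6, -0.0, 0.1]
grip_width: 0.691
finger_force: 0.0
```

apply_moves(
  steps=[
    {"slide":[0,0,0.1],"angular":[0,0,0],"gripper":80},
    {"slide":[0,0,0],"angular":[0,0,0],"gripper":80},
  ],
)

```text
clock: 7.3
position: [0.4655, -0.1658, -0.0207]
tcp_rot: [-3.141, -0.0, 1.553]
ft_force: [0.1, 0.1, 0.6]
grip_width: 0.685
finger_force: 0.0
```

apply_moves(
  steps=[
    {"slide":[0,0,0.1],"angular":[0,0,0],"gripper":80},
    {"slide":[0,0,0],"angular":[0,0,0],"gripper":80},
  ],
)

```text
clock: 7.47
position: [0.4655, -0.1658, -0.0217]
tcp_rot: [-3.141, -0.0, 1.553]
ft_force: [0.4, 0.4, -0.7]
grip_width: 0.688
finger_force: 0.0
```

apply_moves(
  steps=[
    {"slide":[0,0,0.1],"angular":[0,0,0],"gripper":80},
    {"slide":[0,0,0],"angular":[0,0,0],"gripper":80},
  ],
)

```text
clock: 7.63
position: [0.4655, -0.1659, -0.0228]
tcp_rot: [-3.141, -0.0, 1.553]
ft_force: [0.1, 0.3, -0.3]
grip_width: 0.685
finger_force: 0.0
```

apply_moves(
  steps=[
    {"slide":[0,0,0.1],"angular":[0,0,0],"gripper":80},
    {"slide":[0,0,0],"angular":[0,0,0],"gripper":80},
  ],
)

```text
clock: 7.8
position: [0.4654, -0.1658, -0.0238]
tcp_rot: [-3.141, -0.0, 1.553]
ft_force: [0.4, 0.2, -0.2]
grip_width: 0.685
finger_force: 0.0
```

apply_moves(
  steps=[
    {"slide":[0,0,0.1],"angular":[0,0,0],"gripper":80},
    {"slide":[0,0,0],"angular":[0,0,0],"gripper":80},
  ],
)

```text
clock: 7.97
position: [0.4656, -0.1659, -0.0238]
tcp_rot: [-3.141, -0.0, 1.553]
ft_force: [-3.8, 1.3, 8.4]
grip_width: 0.686
finger_force: 4.3
```

apply_moves(
  steps=[
    {"slide":[0,0,0.1],"angular":[0,0,0],"gripper":80},
    {"slide":[0,0,0],"angular":[0,0,0],"gripper":80},
  ],
)

```text
clock: 8.13
position: [0.4656, -0.1659, -0.0239]
tcp_rot: [-3.14, -0.0, 1.553]
ft_force: [-8.7, 3.8, 17.9]
grip_width: 0.685
finger_force: 9.0
```

apply_moves(
  steps=[
    {"slide":[0,0,0.1],"angular":[0,0,0],"gripper":80},
    {"slide":[0,0,0],"angular":[0,0,0],"gripper":80},
  ],
)

```text
clock: 8.3
position: [0.4656, -0.166, -0.0239]
tcp_rot: [-3.14, -0.001, 1.554]
ft_force: [-11.8, 4.8, 27.2]
grip_width: 0.687
finger_force: 13.9
```

The bench contact is at a reported z of −0.0238, so the real tip height is the reported z + 24 mm. Stiffness is about 9.5 N/mm. I'll redo the side push at the correct height.

apply_moves(
  steps=[
    {"slide":[0,0,-2.5],"angular":[0,0,0],"gripper":100},
    {"slide":[0,0,-2.5],"angular":[0,0,-0.121],"gripper":100},
    {"slide":[0,0,0],"angular":[0,0,-0.121],"gripper":100},
    {"slide":[0,0,0],"angular":[0,0,-0.121],"gripper":100},
    {"slide":[0,0,0],"angular":[0,0,-0.121],"gripper":100},
    {"slide":[0,0,0],"angular":[0,0,-0.121],"gripper":100},
    {"slide":[0,0,0],"angular":[0,0,-0.121],"gripper":100},
    {"slide":[0,0,0],"angular":[0,0,-0.121],"gripper":100},
    {"slide":[0,0,0],"angular":[0,0,-0.121],"gripper":100},
    {"slide":[0,0,0],"angular":[0,0,-0.121],"gripper":100},
  ],
)

```text
clock: 9.13
position: [0.4655, -0.1659, 0.0234]
tcp_rot: [-3.142, -0.0, 2.648]
ft_force: [0.1, -0.7, -0.3]
grip_width: 0.609
finger_force: 0.0
```

apply_moves(
  steps=[
    {"slide":[0,0,0],"angular":[0,0,-0.121],"gripper":100},
    {"slide":[0,0,0],"angular":[0,0,-0.121],"gripper":100},
    {"slide":[0,0,0],"angular":[0,0,-0.121],"gripper":100},
    {"slide":[0,0,0],"angular":[0,0,-0.118],"gripper":100},
    {"slide":[-2.75,2.37,0],"angular":[0,0,0],"gripper":100},
    {"slide":[-2.75,2.37,0],"angular":[0,0,0],"gripper":100},
    {"slide":[-2.75,2.37,0],"angular":[0,0,0],"gripper":100},
    {"slide":[-2.75,2.37,0],"angular":[0,0,0],"gripper":100},
    {"slide":[0,0,0],"angular":[0,0,0],"gripper":100},
    {"slide":[0,0,0],"angular":[0,0,0],"gripper":100},
  ],
)

```text
clock: 9.97
position: [0.5781, -0.0721, 0.0232]
tcp_rot: [-3.141, -0.0, 3.126]
ft_force: [-0.9, -0.3, -0.6]
grip_width: 0.607
finger_force: 0.0
```

apply_moves(
  steps=[
    {"slide":[0,0,2.5],"angular":[0,0,0],"gripper":100},
    {"slide":[0,0,1.8],"angular":[0,0,0],"gripper":100},
    {"slide":[0.5,0,0],"angular":[0,0,0],"gripper":100},
    {"slide":[0.5,0,0],"angular":[0,0,0],"gripper":100},
    {"slide":[0.4,0,0],"angular":[0,0,0],"gripper":100},
    {"slide":[0.4,0,0],"angular":[0,0,0],"gripper":100},
    {"slide":[0.4,0,0],"angular":[0,0,0],"gripper":100},
    {"slide":[0.4,0,0],"angular":[0,0,0],"gripper":100},
    {"slide":[0.3,0,0],"angular":[0,0,0],"gripper":100},
    {"slide":[0.3,0,0],"angular":[0,0,0],"gripper":100},
  ],
)

```text
clock: 10.8
position: [0.5464, -0.0732, -0.0185]
tcp_rot: [-3.14, 0.003, 3.123]
ft_force: [2.4, -1.1, 2.1]
grip_width: 0.611
finger_force: 1.4
```

apply_moves(
  steps=[
    {"slide":[0.25,0,0],"angular":[0,0,0],"gripper":100},
    {"slide":[0.2,0,0],"angular":[0,0,0],"gripper":100},
    {"slide":[0,0,0],"angular":[0,0,0],"gripper":100},
  ],
)

```text
clock: 11.05
position: [0.5413, -0.0727, -0.0191]
tcp_rot: [-3.141, 0.001, 3.123]
ft_force: [3.0, -0.9, 1.6]
grip_width: 0.61
finger_force: 1.6
```

Contact this time (about 3 N). I'll retreat, go behind the plate, and re-measure it.

apply_moves(
  steps=[
    {"slide":[-1.0,0,0],"angular":[0,0,0],"gripper":100},
    {"slide":[0,0,-3],"angular":[0,0,0],"gripper":100},
    {"slide":[0,0,-3],"angular":[0,0,0],"gripper":80},
    {"slide":[2.13,-2.4,0],"angular":[0,0,0.12],"gripper":80},
    {"slide":[1.83,-2.65,0],"angular":[0,0,0.12],"gripper":80},
    {"slide":[1.5,-2.85,0],"angular":[0,0,0.12],"gripper":80},
    {"slide":[1.14,-3.0,0],"angular":[0,0,0.12],"gripper":80},
    {"slide":[0,0,0],"angular":[0,0,0.12],"gripper":80},
    {"slide":[0,0,0],"angular":[0,0,0.12],"gripper":80},
    {"slide":[0,0,0],"angular":[0,0,0.12],"gripper":80},
  ],
)

```text
clock: 11.88
position: [0.4618, -0.1667, 0.0393]
tcp_rot: [-3.141, -0.004, 2.275]
ft_force: [-0.0, 0.5, -0.4]
grip_width: 0.686
finger_force: 0.0
```

apply_moves(
  steps=[
    {"slide":[0,0,0],"angular":[0,0,0.12],"gripper":80},
    {"slide":[0,0,0],"angular":[0,0,0.12],"gripper":80},
    {"slide":[0,0,0],"angular":[0,0,0.12],"gripper":80},
    {"slide":[0,0,0],"angular":[0,0,0.12],"gripper":80},
    {"slide":[0,0,0],"angular":[0,0,0.12],"gripper":80},
    {"slide":[0,0,0],"angular":[0,0,0.12],"gripper":80},
    {"slide":[0,0,0],"angular":[0,0,0.011],"gripper":80},
  ],
)

```text
clock: 12.47
position: [0.4624, -0.1662, 0.0393]
tcp_rot: [-3.138, -0.002, 1.548]
ft_force: [0.4, 0.3, -0.2]
grip_width: 0.686
finger_force: 0.0
```

```bash
python3 - <<'E'
from h import *
im=cv2.cvtColor(robot.camera("top"),cv2.COLOR_RGB2BGR); cv2.imwrite("pics/top6.png",im)
cv2.imwrite("pics/c6.png",cv2.resize(im[205:290,325:425],None,fx=6,fy=6,interpolation=cv2.INTER_CUBIC))
E
```

```text
(no output)
```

View pics/c6.png

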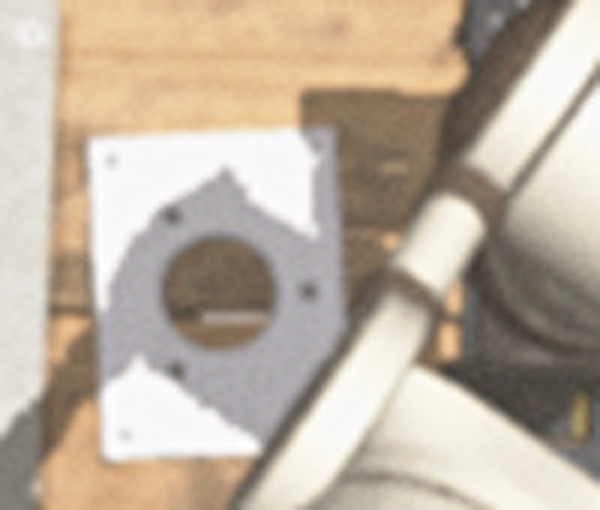

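The plate has turned. Its corners in this crop are at (87,141), (337,127) and (105,462), and the hole is at (218,292).

```bash
python3 - <<'E'
from h import *
f=lambda c: cast("top",np.array(c)/6-0.42+[325,205],.01)[:,:2]
p=f([(87,141),(337,127),(105,462),(218,292)]); print(p.round(4))
print(np.arctan2(*(p[0]-p[2])[::-1]),np.arctan2(-(p[0]-p[1])[0],(p[0]-p[1])[1]),np.linalg.norm(p[0]-p[1]),np.linalg.norm(p[0]-p[2]))
c=p[3]; r=np.array([.4692,.0818]); ph=-.019; d=c-r
print("x_r",d@[np.cos(ph),np.sin(ph)],"y_r",d@[-np.sin(ph),np.cos(ph)])
E
```

```text
[[ 0.5246 -0.0129]
 [ 0.5323 -0.1147]
 [ 0.3942 -0.0222]
 [ 0.4639 -0.067 ]]
0.07081230503028521 0.07515612902492697 0.10201946874737007 0.1307323225771865
x_r -0.002436305894074965 y_r -0.14885822507775465
```

apply_moves(
  steps=[
    {"slide":[0,0,2.5],"angular":[0,0,0],"gripper":80},
    {"slide":[0,0,2.5],"angular":[0,0,0],"gripper":80},
    {"slide":[0.8,0,0.95],"angular":[0,0,0],"gripper":80},
    {"slide":[0.8,0,0],"angular":[0,0,0],"gripper":80},
    {"slide":[0.8,0,0],"angular":[0,0,0],"gripper":80},
    {"slide":[0.8,0,0],"angular":[0,0,0],"gripper":80},
    {"slide":[0.3,0,0],"angular":[0,0,0],"gripper":80},
    {"slide":[0.3,0,0],"angular":[0,0,0],"gripper":80},
    {"slide":[0.3,0,0],"angular":[0,0,0],"gripper":80},
    {"slide":[0.2,0.0,0],"angular":[0,0,0],"gripper":80},
  ],
)

```text
clock: 13.35
position: [0.4654, -0.1252, -0.0181]
tcp_rot: [3.14, 0.002, 1.553]
ft_force: [-1.6, -3.1, 2.9]
grip_width: 0.687
finger_force: 1.8
```

apply_moves(
  steps=[
    {"slide":[0.3,0.03,0],"angular":[0,0,0],"gripper":80},
    {"slide":[0.2,0.04,0],"angular":[0,0,0],"gripper":80},
    {"slide":[0.2,0.04,0],"angular":[0,0,0],"gripper":80},
    {"slide":[0.2,0.04,0],"angular":[0,0,0],"gripper":80},
    {"slide":[0,0,0],"angular":[0,0,0],"gripper":80},
  ],
)

```text
clock: 13.77
position: [0.4665, -0.1152, -0.0191]
tcp_rot: [3.141, -0.0, 1.552]
ft_force: [0.0, -3.1, 1.7]
grip_width: 0.684
finger_force: 1.3
```

apply_moves(
  steps=[
    {"slide":[0.2,0.04,0],"angular":[0,0,0],"gripper":80},
    {"slide":[0.2,0.04,0],"angular":[0,0,0],"gripper":80},
    {"slide":[0.2,0.04,0],"angular":[0,0,0],"gripper":80},
    {"slide":[0,0,0],"angular":[0,0,0],"gripper":80},
  ],
)

```text
clock: 14.1
position: [0.4677, -0.1089, -0.0192]
tcp_rot: [3.141, -0.0, 1.552]
ft_force: [0.3, -2.5, 1.5]
grip_width: 0.684
finger_force: 0.9
```

apply_moves(
  steps=[
    {"slide":[0.2,0,0],"angular":[0,0,0],"gripper":80},
    {"slide":[0.1,0,0],"angular":[0,0,0],"gripper":80},
    {"slide":[0,0,0],"angular":[0,0,0],"gripper":80},
  ],
)

```text
clock: 14.35
position: [0.4677, -0.106, -0.0192]
tcp_rot: [3.141, -0.0, 1.552]
ft_force: [0.9, -1.3, 0.6]
grip_width: 0.686
finger_force: 0.8
```

apply_moves(
  steps=[
    {"slide":[0.1,0,0],"angular":[0,0,0],"gripper":80},
    {"slide":[0,0,0],"angular":[0,0,0],"gripper":80},
  ],
)

```text
clock: 14.52
position: [0.4676, -0.1058, -0.0192]
tcp_rot: [-3.141, 0.001, 1.552]
ft_force: [-1.5, -4.5, -0.1]
grip_width: 0.686
finger_force: 2.3
```

apply_moves(
  steps=[
    {"slide":[0.1,0,0],"angular":[0,0,0],"gripper":80},
    {"slide":[0,0,0],"angular":[0,0,0],"gripper":80},
  ],
)

```text
clock: 14.68
position: [0.4675, -0.1056, -0.0191]
tcp_rot: [-3.141, 0.002, 1.552]
ft_force: [-1.6, -8.2, 0.3]
grip_width: 0.684
finger_force: 4.0
```

apply_moves(
  steps=[
    {"slide":[0.1,0,0],"angular":[0,0,0],"gripper":80},
    {"slide":[0,0,0],"angular":[0,0,0],"gripper":80},
  ],
)

```text
clock: 14.85
position: [0.4675, -0.1055, -0.0191]
tcp_rot: [-3.141, 0.004, 1.553]
ft_force: [-2.1, -12.0, -1.3]
grip_width: 0.686
finger_force: 5.8
```

The plate is against the edge: contact came at y = −0.1057, as predicted, and the push force is now 12 N. I'll check the sideways alignment numerically, using the plate's −x side in the scene view.

```bash
cat > side.py <<'E'
from h import *
im=cv2.cvtColor(robot.camera("scene"),cv2.COLOR_RGB2BGR); cv2.imwrite("pics/scene7.png",im)
hsv=cv2.cvtColor(im,cv2.COLOR_BGR2HSV)
ph=-.019; r=np.array([.4692,.0818]); xh=np.array([np.cos(ph),np.sin(ph)]); yh=np.array([-np.sin(ph),np.cos(ph)])
e=r-.129*yh
m0=(hsv[...,1]<60)&(hsv[...,2]>70)
for s in (-.03,-.02,-.01,0,.01,.02,.03):
    # scan across the -x side, from outside inwards, on the plane z=0
    ts=np.arange(-.095,-.035,.0005); P=np.array([np.r_[e+t*xh+s*yh,0] for t in ts])
    uv=proj("scene",P)
    sat=cv2.remap(hsv[...,1].astype(np.float32),uv[:,:1].astype(np.float32),uv[:,1:].astype(np.float32),cv2.INTER_LINEAR).ravel()
    val=cv2.remap(hsv[...,2].astype(np.float32),uv[:,:1].astype(np.float32),uv[:,1:].astype(np.float32),cv2.INTER_LINEAR).ravel()
    i=np.argmax(sat<50); print(s,"side at x_r %.4f"%ts[i],uv[i].round(1),"sat",sat[::10].astype(int),"val",val[i+4].astype(int))
E
python3 side.py
```

```text
-0.03 side at x_r -0.0645 [331.3 291.5] sat [72 72 74 77 82 76 53 13  6  7  7  7] val 118
-0.02 side at x_r -0.0645 [328.6 289.9] sat [74 71 70 73 77 80 52 12  7  8  6  6] val 114
-0.01 side at x_r -0.0645 [325.9 288.3] sat [77 74 74 76 75 76 52 12  6  7  9  8] val 114
0 side at x_r -0.0635 [323.5 286.6] sat [77 81 81 84 80 77 61 16  5  8  8  8] val 120
0.01 side at x_r -0.0615 [321.4 284.7] sat [81 83 84 82 76 75 69 30  8  7  8  8] val 135
0.02 side at x_r -0.0620 [318.7 283.3] sat [81 78 79 78 79 77 69 27  7  7  8  9] val 136
0.03 side at x_r -0.0615 [316.2 281.7] sat [74 76 74 75 76 77 73 31  8  7  7  7] val 136
```

```bash
python3 - <<'E'
from h import *
im=cv2.imread("pics/scene7.png"); hsv=cv2.cvtColor(im,cv2.COLOR_BGR2HSV)
ph=-.019; r=np.array([.4692,.0818]); xh=np.array([np.cos(ph),np.sin(ph)]); yh=np.array([-np.sin(ph),np.cos(ph)])
for z,y,a,b in ((.022,-.03,-.13,-.09),(.022,0,-.13,-.09),(.022,.03,-.13,-.09),(.012,-.03,.03,.09),(.012,0,.03,.09),(.012,.03,.03,.09)):
    ts=np.arange(a,b,.002); uv=proj("scene",np.array([np.r_[r+t*xh+y*yh,z] for t in ts])).astype(np.float32)
    g=lambda k: cv2.remap(hsv[...,k].astype(np.float32),uv[:,:1],uv[:,1:],cv2.INTER_LINEAR).ravel().astype(int)
    print(z,y,a,g(1).tolist(),g(2).tolist())
E
```

```text
0.022 -0.03 -0.13 [80, 79, 77, 76, 72, 63, 50, 33, 21, 13, 10, 9, 9, 9, 9, 10, 11, 12, 12, 11, 11] [115, 115, 116, 117, 116, 116, 115, 115, 115, 117, 118, 118, 118, 118, 119, 119, 119, 119, 120, 120, 120]
0.022 0 -0.13 [81, 81, 80, 78, 74, 62, 47, 31, 17, 11, 10, 8, 9, 8, 7, 6, 5, 4, 4, 4, 4] [115, 115, 115, 115, 115, 116, 118, 118, 118, 120, 123, 124, 126, 133, 141, 148, 158, 166, 174, 181, 184]
0.022 0.03 -0.13 [81, 80, 80, 77, 67, 49, 29, 14, 6, 4, 3, 3, 3, 4, 4, 4, 4, 4, 4, 4, 4] [115, 115, 115, 116, 119, 129, 145, 163, 180, 192, 199, 202, 203, 203, 202, 201, 200, 200, 200, 199, 200]
0.012 -0.03 0.03 [71, 71, 70, 66, 57, 44, 37, 34, 34, 35, 36, 39, 40, 39, 37, 34, 27, 19, 14, 11, 8, 6, 6, 7, 8, 9, 9, 9, 8, 6] [193, 180, 164, 138, 116, 100, 92, 90, 87, 84, 79, 72, 67, 64, 62, 61, 62, 65, 68, 72, 76, 79, 82, 84, 85, 86, 86, 86, 86, 85]
0.012 0 0.03 [70, 70, 71, 71, 73, 75, 77, 78, 79, 77, 76, 75, 75, 74, 71, 61, 49, 34, 21, 13, 10, 11, 11, 7, 6, 8, 10, 14, 18, 21] [191, 191, 190, 185, 176, 159, 143, 130, 121, 127, 136, 140, 140, 130, 116, 97, 79, 73, 69, 71, 74, 77, 79, 80, 80, 78, 75, 71, 67, 64]
0.012 0.03 0.03 [78, 77, 77, 77, 77, 78, 78, 78, 78, 78, 78, 77, 74, 71, 67, 64, 63, 64, 67, 70, 71, 67, 58, 42, 27, 17, 10, 6, 5, 4] [146, 147, 147, 148, 148, 145, 144, 141, 137, 136, 140, 159, 180, 202, 222, 229, 231, 226, 217, 199, 175, 154, 140, 137, 146, 159, 173, 185, 195, 198]
```

apply_moves(
  steps=[
    {"slide":[-2,0,0],"angular":[0,0,0],"gripper":80},
    {"slide":[-2.5,0,-2.5],"angular":[0,0,0],"gripper":80},
    {"slide":[-3,0,-2.5],"angular":[0,0,0],"gripper":80},
    {"slide":[-1,0,0],"angular":[0,0,0],"gripper":80},
    {"slide":[0,0,0],"angular":[0,0,0],"gripper":80},
  ],
)

```text
clock: 15.32
position: [0.4673, -0.1906, 0.0322]
tcp_rot: [3.138, 0.001, 1.549]
ft_force: [0.2, 1.0, -0.7]
grip_width: 0.685
finger_force: 0.0
```

```bash
python3 - <<'E'
from h import *
im=cv2.cvtColor(robot.camera("top"),cv2.COLOR_RGB2BGR); cv2.imwrite("pics/top8.png",im)
cv2.imwrite("pics/c8.png",cv2.resize(im[200:300,300:420],None,fx=6,fy=6,interpolation=cv2.INTER_CUBIC))
E
```

```text
(no output)
```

View pics/c8.png

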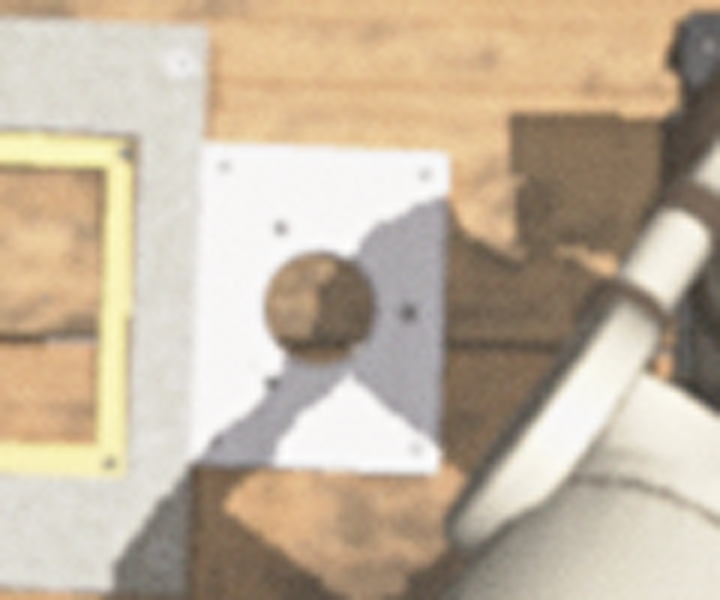

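The plate now sits square against the edge. Its corners are at (205,144), (449,155), (440,473) and (193,463), the hole is at (319,305), and the recess's near corners are at (136,136) and (126,474).

```bash
python3 - <<'E'
from h import *
f=lambda c,z: cast("top",np.array(c)/6-0.42+[300,200],z)[:,:2]
p=f([(205,144),(449,155),(440,473),(193,463),(319,305)],.01); q=f([(136,136),(126,474)],.012)
print(p.round(4),q.round(4),"recess near mid",q.mean(0),"len",np.linalg.norm(q[0]-q[1]))
r=np.array([.4692,.0818]); ph=-.019; xh=np.array([np.cos(ph),np.sin(ph)]); yh=np.array([-np.sin(ph),np.cos(ph)])
for n,c in (("corners",p[:4].mean(0)),("hole",p[4])): print(n,(c-r)@xh,(c-r)@yh)
print("recess side mid",(q.mean(0)-r)@xh,"yaw plate",[np.arctan2(*(p[0]-p[3])[::-1]),np.arctan2(*(p[1]-p[2])[::-1])],"recess",np.arctan2(*(q[0]-q[1])[::-1]))
# subpixel: hole by dark/saturated mask
im=cv2.imread("pics/top8.png"); h=cv2.cvtColor(im,cv2.COLOR_BGR2HSV)
m=((h[...,1]>45)).astype(np.uint8); m[:238]=0;m[265:]=0;m[:,:342]=0;m[:,364:]=0
M=cv2.moments(m,True); c=(M["m10"]/M["m00"],M["m01"]/M["m00"]); P=cast("top",[c],.01)[0,:2]; print(c,M["m00"],(P-r)@xh,(P-r)@yh)
E
```

```text
[[ 5.355e-01  3.000e-04]
 [ 5.328e-01 -9.920e-02]
 [ 4.033e-01 -9.670e-02]
 [ 4.054e-01  3.000e-03]
 [ 4.705e-01 -4.700e-02]] [[0.538  0.0285]
 [0.4004 0.03  ]] recess near mid [0.46919668 0.02923716] len 0.1375643635203932
corners 0.0025460413626058917 -0.12993411661494478
hole 0.003725773129406506 -0.12878822875203136
recess side mid 0.0009953156207558047 yaw plate [np.float64(-0.021102229875208527), np.float64(-0.01903565281281532)] recess -0.01112070115815342
(352.6, 250.988) 250.0 0.0023086712176168278 -0.12847624561145032
```

The plate is square (yaw −0.02) and about 1.5–2 mm off centre, inside the ±4 mm clearance. I'll go back to pressing on the rear end for the tip-up.

apply_moves(
  steps=[
    {"slide":[1,0,2.5],"angular":[0,0,0],"gripper":80},
    {"slide":[2,0,2.65],"angular":[0,0,0],"gripper":80},
    {"slide":[2,0,0],"angular":[0,0,0],"gripper":80},
    {"slide":[2,0,0],"angular":[0,0,0],"gripper":80},
    {"slide":[0.8,0,0],"angular":[0,0,0],"gripper":80},
    {"slide":[0.4,0,0],"angular":[0,0,0],"gripper":80},
    {"slide":[0.35,0,0],"angular":[0,0,0],"gripper":80},
    {"slide":[0,0,0],"angular":[0,0,0],"gripper":80},
  ],
)

```text
clock: 16.03
position: [0.4654, -0.1056, -0.0215]
tcp_rot: [-3.137, 0.007, 1.556]
ft_force: [-6.8, -16.6, -1.8]
grip_width: 0.688
finger_force: 8.5
```

apply_moves(
  steps=[
    {"slide":[0,-0.2,0],"angular":[0,0,0],"gripper":80},
    {"slide":[-0.01,0,-0.43],"angular":[0,0,0],"gripper":80},
    {"slide":[-0.01,0,-0.43],"angular":[0,0,0],"gripper":80},
    {"slide":[0.02,0,-0.43],"angular":[0,0,0],"gripper":80},
    {"slide":[0.03,0,-0.43],"angular":[0,0,0],"gripper":80},
    {"slide":[0,0,0],"angular":[0,0,0],"gripper":80},
  ],
)

```text
clock: 16.53
position: [0.4655, -0.1048, -0.0031]
tcp_rot: [-3.141, 0.005, 1.553]
ft_force: [-2.4, -10.4, -0.3]
grip_width: 0.684
finger_force: 5.2
```

Fy is still −10 N at 19 mm of rise, so the plate is coming up with the fingers. I'll continue the arc.

apply_moves(
  steps=[
    {"slide":[0.08,0,-0.41],"angular":[0,0,0],"gripper":80},
    {"slide":[0.08,0,-0.41],"angular":[0,0,0],"gripper":80},
    {"slide":[0.11,0,-0.41],"angular":[0,0,0],"gripper":80},
    {"slide":[0.11,0,-0.41],"angular":[0,0,0],"gripper":80},
    {"slide":[0.14,0,-0.39],"angular":[0,0,0],"gripper":80},
    {"slide":[0.14,0,-0.39],"angular":[0,0,0],"gripper":80},
    {"slide":[0,0,0],"angular":[0,0,0],"gripper":80},
  ],
)

```text
clock: 17.12
position: [0.4661, -0.0981, 0.0216]
tcp_rot: [3.141, 0.005, 1.553]
ft_force: [-2.6, -9.5, 2.9]
grip_width: 0.687
finger_force: 5.0
```

apply_moves(
  steps=[
    {"slide":[0.17,0,-0.38],"angular":[0,0,0],"gripper":80},
    {"slide":[0.17,0,-0.37],"angular":[0,0,0],"gripper":80},
    {"slide":[0.2,0,-0.36],"angular":[0,0,0],"gripper":80},
    {"slide":[0.2,0,-0.35],"angular":[0,0,0],"gripper":80},
    {"slide":[0.24,0,-0.34],"angular":[0,0,0],"gripper":80},
    {"slide":[0.24,0,-0.33],"angular":[0,0,0],"gripper":80},
    {"slide":[0.27,0,-0.31],"angular":[0,0,0],"gripper":80},
    {"slide":[0.27,0,-0.3],"angular":[0,0,0],"gripper":80},
    {"slide":[0,0,0],"angular":[0,0,0],"gripper":80},
  ],
)

```text
clock: 17.87
position: [0.4667, -0.0798, 0.0492]
tcp_rot: [3.14, 0.004, 1.553]
ft_force: [-1.0, -6.8, 5.4]
grip_width: 0.687
finger_force: 4.3
```

apply_moves(
  steps=[
    {"slide":[0.31,0,-0.28],"angular":[0,0,0],"gripper":80},
    {"slide":[0.31,0,-0.27],"angular":[0,0,0],"gripper":80},
    {"slide":[0.32,0,-0.25],"angular":[0,0,0],"gripper":80},
    {"slide":[0.32,0,-0.24],"angular":[0,0,0],"gripper":80},
    {"slide":[0.34,0,-0.22],"angular":[0,0,0],"gripper":80},
    {"slide":[0.34,0,-0.2],"angular":[0,0,0],"gripper":80},
    {"slide":[0.36,0,-0.18],"angular":[0,0,0],"gripper":80},
    {"slide":[0.36,0,-0.17],"angular":[0,0,0],"gripper":80},
    {"slide":[0,0,0],"angular":[0,0,0],"gripper":80},
  ],
)

```text
clock: 18.62
position: [0.4676, -0.0527, 0.0677]
tcp_rot: [3.14, 0.003, 1.553]
ft_force: [-1.2, -5.1, 7.9]
grip_width: 0.689
finger_force: 5.2
```

apply_moves(
  steps=[
    {"slide":[0.37,0,-0.16],"angular":[0,0,0],"gripper":80},
    {"slide":[0.37,0,-0.15],"angular":[0,0,0],"gripper":80},
    {"slide":[0.39,0,-0.12],"angular":[0,0,0],"gripper":80},
    {"slide":[0.39,0,-0.11],"angular":[0,0,0],"gripper":80},
    {"slide":[0.4,0,-0.08],"angular":[0,0,0],"gripper":80},
    {"slide":[0.4,0,-0.07],"angular":[0,0,0],"gripper":80},
    {"slide":[0,0,0],"angular":[0,0,0],"gripper":80},
  ],
)

```text
clock: 19.2
position: [0.4682, -0.0286, 0.0746]
tcp_rot: [3.139, 0.001, 1.553]
ft_force: [-1.9, -1.5, 10.3]
grip_width: 0.689
finger_force: 5.2
```

apply_moves(
  steps=[
    {"slide":[0.38,0,-0.05],"angular":[0,0,0],"gripper":80},
    {"slide":[0.38,0,-0.04],"angular":[0,0,0],"gripper":80},
    {"slide":[0.3,0,-0.03],"angular":[0,0,0],"gripper":80},
    {"slide":[0.2,0,-0.02],"angular":[0,0,0],"gripper":80},
    {"slide":[0,0,0],"angular":[0,0,0],"gripper":80},
  ],
)

```text
clock: 19.62
position: [0.4684, -0.0155, 0.0757]
tcp_rot: [3.139, 0.0, 1.553]
ft_force: [-0.1, -0.2, 8.3]
grip_width: 0.683
finger_force: 4.5
```

apply_moves(
  steps=[
    {"slide":[0.2,0,0],"angular":[0,0,0],"gripper":80},
    {"slide":[0.15,0,0],"angular":[0,0,0],"gripper":80},
    {"slide":[0,0,0],"angular":[0,0,0],"gripper":80},
  ],
)

```text
clock: 19.87
position: [0.4685, -0.0127, 0.0758]
tcp_rot: [3.139, 0.001, 1.553]
ft_force: [-1.4, -1.6, 9.1]
grip_width: 0.688
finger_force: 4.8
```

apply_moves(
  steps=[
    {"slide":[0.2,0,0],"angular":[0,0,0],"gripper":80},
    {"slide":[0,0,0],"angular":[0,0,0],"gripper":80},
  ],
)

```text
clock: 20.03
position: [0.4686, -0.0108, 0.0759]
tcp_rot: [3.139, 0.001, 1.553]
ft_force: [0.3, -2.1, 10.1]
grip_width: 0.687
finger_force: 5.2
```

apply_moves(
  steps=[
    {"slide":[0,0,-0.1],"angular":[0,0,0],"gripper":80},
    {"slide":[0,0,-0.1],"angular":[0,0,0],"gripper":80},
    {"slide":[0,0,-0.5],"angular":[0,0,0],"gripper":80},
    {"slide":[0,0,-1.5],"angular":[0,0,0],"gripper":80},
    {"slide":[-2.5,0,0],"angular":[0,0,0],"gripper":80},
    {"slide":[-2.5,0,0],"angular":[0,0,0],"gripper":80},
    {"slide":[0,0,0],"angular":[0,0,0],"gripper":80},
  ],
)

```text
clock: 20.62
position: [0.4663, -0.063, 0.0966]
tcp_rot: [-3.141, 0.001, 1.55]
ft_force: [0.5, -0.3, -0.3]
grip_width: 0.684
finger_force: 0.0
```

```bash
python3 - <<'E'
from h import *
for n in ("scene","top"):
    im=cv2.cvtColor(robot.camera(n),cv2.COLOR_RGB2BGR); cv2.imwrite(f"pics/{n}9.png",im)
    hsv=cv2.cvtColor(im,cv2.COLOR_BGR2HSV)
    # colours along plate height at 0.055 (lying -> bench colour; upright -> low saturation), seen on the outer face plane
    for x in (.42,.44,.515):
        pts=np.array([[x,-.0075,z] for z in (.02,.04,.06,.08,.095,.11)]) if n=="scene" else np.array([[x,y,.1] for y in (-.03,-.02,-.0075,-.003,.0025,.015)])
        uv=proj(n,pts).astype(int); print(n,x,[tuple(map(int,hsv[v,u])) for u,v in uv])
E
```

```text
scene 0.42 [(135, 4, 118), (130, 6, 121), (135, 4, 121), (135, 4, 119), (130, 7, 115), (19, 13, 158)]
scene 0.44 [(150, 6, 119), (140, 6, 121), (143, 8, 121), (130, 6, 122), (128, 8, 125), (38, 5, 198)]
scene 0.515 [(150, 6, 121), (140, 6, 123), (140, 6, 123), (130, 6, 123), (120, 4, 175), (16, 47, 188)]
top 0.42 [(16, 84, 127), (16, 79, 97), (14, 62, 98), (22, 34, 141), (18, 29, 196), (21, 30, 218)]
top 0.44 [(17, 77, 112), (18, 72, 99), (19, 38, 197), (18, 37, 206), (15, 52, 152), (18, 58, 102)]
top 0.515 [(21, 18, 241), (19, 35, 183), (16, 24, 119), (15, 2, 248), (15, 22, 114), (18, 27, 142)]
```

The scene view shows an even plate face up to z ≈ 0.095, so the plate stands upright. I'll lower behind it and push it over.

apply_moves(
  steps=[
    {"slide":[0,0,2],"angular":[0,0,0],"gripper":80},
    {"slide":[0,0,2],"angular":[0,0,0],"gripper":80},
    {"slide":[1.2,0,0],"angular":[0,0,0],"gripper":80},
    {"slide":[1.2,0,0],"angular":[0,0,0],"gripper":80},
    {"slide":[1,0,0],"angular":[0,0,0],"gripper":80},
    {"slide":[0.4,0,0],"angular":[0,0,0],"gripper":80},
    {"slide":[0.3,0,0],"angular":[0,0,0],"gripper":80},
    {"slide":[0.3,0,0],"angular":[0,0,0],"gripper":80},
    {"slide":[0,0,0],"angular":[0,0,0],"gripper":80},
  ],
)

```text
clock: 21.47
position: [0.4676, -0.016, 0.057]
tcp_rot: [3.141, 0.0, 1.552]
ft_force: [-0.4, -0.2, 0.6]
grip_width: 0.684
finger_force: 0.0
```

apply_moves(
  steps=[
    {"slide":[0.3,0,0],"angular":[0,0,0],"gripper":80},
    {"slide":[0.3,0,0],"angular":[0,0,0],"gripper":80},
    {"slide":[0.3,0,0],"angular":[0,0,0],"gripper":80},
    {"slide":[0.3,0,0],"angular":[0,0,0],"gripper":80},
    {"slide":[0,0,0],"angular":[0,0,0],"gripper":80},
  ],
)

```text
clock: 21.88
position: [0.4675, -0.004, 0.0565]
tcp_rot: [-3.141, -0.0, 1.552]
ft_force: [0.1, 0.2, 0.3]
grip_width: 0.686
finger_force: 0.0
```

apply_moves(
  steps=[
    {"slide":[0.4,0,0],"angular":[0,0,0],"gripper":80},
    {"slide":[0.4,0,0],"angular":[0,0,0],"gripper":80},
    {"slide":[0,0,0],"angular":[0,0,0],"gripper":80},
    {"slide":[0,0,0],"angular":[0,0,0],"gripper":80},
    {"slide":[0,0,0],"angular":[0,0,0],"gripper":80},
  ],
)

```text
clock: 22.3
position: [0.4677, 0.0036, 0.0566]
tcp_rot: [-3.141, 0.0, 1.552]
ft_force: [0.5, -0.0, 0.5]
grip_width: 0.686
finger_force: 0.0
```

```bash
cat > look.py <<'E'
from h import *
import sys
im=cv2.cvtColor(robot.camera("top"),cv2.COLOR_RGB2BGR); cv2.imwrite(sys.argv[1],im)
hsv=cv2.cvtColor(im,cv2.COLOR_BGR2HSV)
r=np.array([.4692,.0818]); ph=-.019; xh=np.array([np.cos(ph),np.sin(ph)]); yh=np.array([-np.sin(ph),np.cos(ph)])
for x in (-.062,-.05,-.03,0,.03,.05,.06):
    ys=np.arange(-.13,.075,.005)
    uv=proj("top",np.array([np.r_[r+x*xh+y*yh,.026] for y in ys])).round().astype(int)
    print(x," ".join("%d/%d"%tuple(hsv[v,u,1:]) for u,v in uv))
E
python3 look.py pics/top10.png
```

```text
-0.062 32/192 85/182 90/179 11/116 4/116 6/118 8/121 9/118 12/108 36/78 41/81 34/76 34/74 26/78 7/117 6/119 11/114 36/119 60/136 71/151 73/153 75/154 26/155 76/164 84/164 60/170 30/153 21/236 17/237 17/238 18/238 65/225 65/251 64/251 65/250 66/232 70/230 45/193 6/164 38/95 147/132
-0.05 50/163 92/192 74/156 18/114 21/111 9/113 74/210 12/107 19/96 43/83 43/83 33/77 43/77 25/93 7/115 25/90 19/110 5/162 7/179 4/180 5/142 8/90 4/171 37/145 63/106 51/116 33/168 30/193 27/200 31/209 39/136 80/118 83/126 87/135 84/137 88/226 88/185 29/124 6/167 9/113 138/113
-0.03 96/164 94/207 79/158 7/103 21/96 42/84 36/84 41/80 46/78 46/83 39/84 38/81 48/85 45/80 22/80 21/84 33/94 4/180 6/182 6/185 6/185 4/186 10/183 40/161 26/232 20/242 36/228 42/190 41/150 63/122 84/125 86/119 80/125 89/126 94/147 94/166 76/121 15/132 4/176 41/111 173/229
0 29/225 25/222 32/217 32/216 27/209 31/200 35/199 32/189 33/187 32/176 32/169 31/158 33/164 31/155 30/144 31/124 40/120 29/131 7/154 3/173 11/170 27/121 38/163 18/242 12/249 14/249 18/241 34/194 74/113 75/125 84/125 73/125 78/121 72/106 82/130 91/168 87/141 30/126 8/169 14/110 171/219
0.03 7/250 7/251 10/251 10/250 12/250 11/250 12/249 12/249 13/249 15/248 14/247 17/245 18/245 16/244 18/244 19/242 17/240 17/238 20/235 19/234 29/184 33/218 19/236 21/234 25/232 32/183 60/98 86/192 88/220 88/206 85/185 85/183 86/172 90/153 86/119 93/168 69/182 5/232 1/248 37/151 180/239
0.05 1/250 2/251 1/251 2/251 2/250 2/251 1/250 1/250 2/251 1/250 2/251 2/250 4/250 5/250 5/250 6/250 8/251 7/250 8/252 34/215 33/193 11/251 12/250 12/250 14/249 41/151 60/89 81/161 88/195 91/201 91/194 86/172 85/182 87/176 88/220 67/252 77/247 24/222 3/249 1/174 176/222
0.06 5/250 5/250 4/250 4/250 4/250 3/250 3/251 2/251 2/250 2/251 2/251 2/251 2/251 2/251 1/250 1/250 1/250 2/251 6/248 38/142 11/246 4/251 5/251 5/252 25/231 58/123 64/92 80/222 54/254 53/253 56/252 54/252 56/252 49/252 62/252 57/205 76/225 20/219 2/252 3/163 118/232
```

apply_moves(
  steps=[
    {"slide":[-1,0,0],"angular":[0,0,0],"gripper":80},
    {"slide":[-4,0,0],"angular":[0,0,0],"gripper":80},
    {"slide":[-4,0,0],"angular":[0,0,0],"gripper":80},
    {"slide":[-4,0,0],"angular":[0,0,0],"gripper":80},
    {"slide":[-3,0,0],"angular":[0,0,0],"gripper":80},
    {"slide":[0,0,0],"angular":[0,0,0],"gripper":80},
  ],
)

```text
clock: 22.85
position: [0.465, -0.1626, 0.0574]
tcp_rot: [3.14, 0.003, 1.546]
ft_force: [0.3, -0.3, -0.0]
grip_width: 0.689
finger_force: 0.0
```

```bash
python3 look.py pics/top11.png; python3 - <<'E'
from h import *
cv2.imwrite("pics/scene11.png",cv2.cvtColor(robot.camera("scene"),cv2.COLOR_RGB2BGR))
im=cv2.imread("pics/top11.png");hsv=cv2.cvtColor(im,cv2.COLOR_BGR2HSV)
# outline of the bright/low-saturation plate against bench in the gap -y of the facing edge, and in recess
m=((hsv[...,1]<30)&(hsv[...,2]>240)).astype(np.uint8); m[:205]=0;m[295:]=0;m[:,:275]=0;m[:,372:]=0
n,l,st,c=cv2.connectedComponentsWithStats(m)
for k in np.argsort(-st[1:,4])[:4]+1: print(st[k],c[k].round(1))
E
```

```text
-0.062 97/220 102/220 103/190 60/209 41/148 50/162 60/174 63/169 76/161 26/146 28/135 12/144 11/143 12/132 11/159 26/199 40/190 35/183 70/223 78/219 75/222 76/225 36/225 69/234 69/249 62/249 68/248 63/249 66/248 69/248 67/249 67/249 72/248 68/248 70/249 67/228 72/223 35/218 3/241 32/144 180/227
-0.05 86/160 94/204 84/198 7/243 1/191 3/173 2/251 4/240 4/175 3/174 6/168 8/187 2/228 2/245 3/249 2/248 2/249 1/248 2/249 2/248 2/205 3/153 2/245 49/156 98/200 98/219 95/221 94/226 99/219 96/212 89/200 94/204 96/213 95/219 89/220 66/249 76/243 26/215 4/243 4/174 156/200
-0.03 89/135 80/128 55/106 10/221 2/226 9/172 6/170 7/171 5/161 4/243 1/249 2/248 2/248 2/249 2/248 2/248 2/248 2/248 3/249 2/247 2/248 2/248 1/251 57/139 100/193 94/227 92/225 94/223 90/223 93/222 99/209 95/202 99/199 97/214 77/235 67/249 86/223 10/221 3/247 13/160 167/221
0 70/123 74/117 33/115 9/171 6/177 6/171 7/219 2/251 14/218 63/93 53/167 11/225 10/224 10/226 13/222 33/221 70/247 18/246 0/247 3/249 2/249 2/249 1/250 36/161 88/176 87/223 88/214 90/213 86/190 91/199 88/205 89/201 90/201 88/166 90/217 66/249 79/241 25/215 
[... 281 characters left out ...]
4 177/234
0.05 91/213 99/206 68/196 1/249 2/249 2/249 2/248 2/249 2/249 2/248 2/249 2/248 1/248 2/248 2/247 2/248 2/249 1/248 2/248 2/248 2/249 1/249 1/250 39/165 95/163 84/197 90/205 85/193 84/191 88/200 87/190 89/171 83/175 83/168 91/214 69/249 84/243 27/215 2/245 1/171 170/219
0.06 88/226 94/209 59/217 3/237 3/150 5/222 2/249 2/249 2/248 3/248 2/248 2/248 2/248 2/249 2/248 1/248 1/248 1/248 2/249 2/249 8/200 0/159 2/241 68/202 64/250 58/251 59/250 63/250 58/250 59/251 61/250 58/251 57/251 58/251 71/248 55/198 78/218 22/217 2/247 3/160 124/226
[ 307  221   43   54 1414] [324.3 244.3]
[275 211   3  50  63] [275.7 234.7]
[337 264  11  12  62] [343.2 271. ]
[369 280   3   8  16] [370.2 283.4]
```

The plate has flipped and lies flat across the strip (y_r −0.117 to −0.017). I'll measure its edges precisely.

```bash
cat > edges.py <<'E'
from h import *
import sys
im=cv2.imread(sys.argv[1]); hsv=cv2.cvtColor(im,cv2.COLOR_BGR2HSV).astype(np.float32)
z=float(sys.argv[2])
r=np.array([.4692,.0818]); ph=-.019; xh=np.array([np.cos(ph),np.sin(ph)]); yh=np.array([-np.sin(ph),np.cos(ph)])
def scan(P,k):
    uv=proj("top",P).astype(np.float32); return cv2.remap(hsv[...,k],uv[:,:1],uv[:,1:],cv2.INTER_LINEAR).ravel()
def show(tag,fix,a,b,axis):
    t=np.arange(a,b,.002); P=np.array([np.r_[r+(v*xh+fix*yh if axis=="x" else fix*xh+v*yh),z] for v in t])
    print(tag,fix,a,"S",scan(P,1).astype(int).tolist(),"V",scan(P,2).astype(int).tolist())
for y in (-.105,-.095,-.065,-.04): show("-x",y,-.076,-.05,"x")
for y in (-.105,-.09,-.04,-.03): show("+x",y,.054,.08,"x")
E
python3 edges.py pics/top11.png .032
```

```text
-x -0.105 -0.076 S [100, 100, 100, 99, 99, 98, 72, 31, 5, 1, 1, 2, 3] V [214, 212, 213, 213, 210, 188, 165, 175, 227, 247, 235, 206, 193]
-x -0.095 -0.076 S [96, 98, 98, 98, 102, 103, 78, 37, 5, 0, 1, 2, 3] V [221, 220, 219, 215, 211, 195, 177, 194, 231, 250, 251, 250, 246]
-x -0.065 -0.076 S [24, 20, 22, 21, 20, 18, 14, 12, 7, 6, 5, 3, 2] V [127, 127, 127, 127, 126, 126, 126, 133, 150, 178, 206, 227, 239]
-x -0.04 -0.076 S [12, 10, 17, 40, 58, 68, 70, 48, 7, 1, 1, 1, 1] V [221, 224, 230, 241, 247, 246, 233, 221, 226, 246, 249, 248, 248]
+x -0.105 0.054 S [2, 2, 4, 4, 2, 2, 3, 12, 36, 73, 83, 86, 89] V [246, 237, 222, 211, 219, 235, 244, 245, 240, 234, 234, 231, 229]
+x -0.09 0.054 S [2, 2, 2, 2, 2, 1, 1, 8, 36, 72, 85, 86, 89] V [248, 248, 248, 248, 248, 249, 248, 244, 237, 231, 229, 230, 227]
+x -0.04 0.054 S [1, 1, 1, 2, 2, 2, 1, 3, 6, 11, 13, 16, 15] V [248, 248, 248, 248, 248, 248, 248, 245, 237, 224, 219, 219, 220]
+x -0.03 0.054 S [1, 2, 5, 7, 6, 3, 3, 3, 5, 8, 10, 11, 13] V [246, 238, 219, 204, 216, 232, 242, 243, 236, 227, 224, 222, 221]
```

The plate sits about 4 mm too far towards +x, touching the recess wall line on that side. I'll nudge it back towards −x with a square two-finger side push above the board.

apply_moves(
  steps=[
    {"slide":[0,0,0],"angular":[0,0,-0.121],"gripper":100},
    {"slide":[0,0,0],"angular":[0,0,-0.121],"gripper":100},
    {"slide":[0,0,0],"angular":[0,0,-0.121],"gripper":100},
    {"slide":[0,0,0],"angular":[0,0,-0.121],"gripper":100},
    {"slide":[0,0,0],"angular":[0,0,-0.121],"gripper":100},
    {"slide":[0,0,0],"angular":[0,0,-0.121],"gripper":100},
    {"slide":[0,0,0],"angular":[0,0,-0.121],"gripper":100},
    {"slide":[0,0,0],"angular":[0,0,-0.121],"gripper":100},
    {"slide":[0,0,0],"angular":[0,0,-0.121],"gripper":100},
    {"slide":[0,0,0],"angular":[0,0,-0.121],"gripper":100},
  ],
)

```text
clock: 23.78
position: [0.4645, -0.1548, 0.0563]
tcp_rot: [3.141, -0.001, 2.77]
ft_force: [0.1, 0.0, -0.2]
grip_width: 0.605
finger_force: 0.0
```

apply_moves(
  steps=[
    {"slide":[0,0,0],"angular":[0,0,-0.121],"gripper":100},
    {"slide":[0,0,0],"angular":[0,0,-0.121],"gripper":100},
    {"slide":[0,0,0],"angular":[0,0,-0.121],"gripper":100},
    {"slide":[-2.15,3.56,0],"angular":[0,0,0],"gripper":100},
    {"slide":[-2.15,3.56,0],"angular":[0,0,0],"gripper":100},
    {"slide":[-2.15,3.56,0],"angular":[0,0,0],"gripper":100},
    {"slide":[-2.15,3.56,0],"angular":[0,0,0],"gripper":100},
    {"slide":[-2.15,3.56,0],"angular":[0,0,0],"gripper":100},
    {"slide":[0,0,0],"angular":[0,0,0],"gripper":100},
    {"slide":[0,0,0],"angular":[0,0,0],"gripper":100},
  ],
)

```text
clock: 24.62
position: [0.575, 0.0229, 0.0562]
tcp_rot: [3.141, -0.001, 3.13]
ft_force: [-0.2, -0.9, 0.7]
grip_width: 0.607
finger_force: 0.0
```

apply_moves(
  steps=[
    {"slide":[0,-0.95,2.5],"angular":[0,0,0.008],"gripper":100},
    {"slide":[0,0,2],"angular":[0,0,0],"gripper":100},
    {"slide":[0,0,1],"angular":[0,0,0],"gripper":100},
    {"slide":[0.5,0,0],"angular":[0,0,0],"gripper":100},
    {"slide":[0.5,0,0],"angular":[0,0,0],"gripper":100},
    {"slide":[0.5,0,0],"angular":[0,0,0],"gripper":100},
    {"slide":[0.4,0,0],"angular":[0,0,0],"gripper":100},
    {"slide":[0.3,0,0],"angular":[0,0,0],"gripper":100},
    {"slide":[0,0,0],"angular":[0,0,0],"gripper":100},
  ],
)

```text
clock: 25.37
position: [0.5526, 0.0108, 0.0021]
tcp_rot: [-3.141, 0.0, 3.117]
ft_force: [-0.2, -0.2, 0.4]
grip_width: 0.606
finger_force: 0.0
```

apply_moves(
  steps=[
    {"slide":[0.3,0,0],"angular":[0,0,-0.005],"gripper":100},
    {"slide":[0.2,0,0],"angular":[0,0,0],"gripper":100},
    {"slide":[0.1,0,0],"angular":[0,0,0],"gripper":100},
  ],
)

```text
clock: 25.62
position: [0.5468, 0.0109, 0.0017]
tcp_rot: [3.142, -0.0, 3.122]
ft_force: [1.0, 0.6, 0.2]
grip_width: 0.606
finger_force: 0.2
```

apply_moves(
  steps=[
    {"slide":[0.1,0,0],"angular":[0,0,0],"gripper":100},
    {"slide":[0.1,0,0],"angular":[0,0,0],"gripper":100},
  ],
)

```text
clock: 25.78
position: [0.5455, 0.0109, 0.0018]
tcp_rot: [-3.142, 0.001, 3.122]
ft_force: [2.8, 1.0, -1.4]
grip_width: 0.608
finger_force: 0.8
```

apply_moves(
  steps=[
    {"slide":[0.1,0,0],"angular":[0,0,0],"gripper":100},
    {"slide":[0.1,0,0],"angular":[0,0,0],"gripper":100},
    {"slide":[0,0,0],"angular":[0,0,0],"gripper":100},
  ],
)

```text
clock: 26.03
position: [0.5432, 0.0109, 0.0018]
tcp_rot: [-3.141, 0.001, 3.122]
ft_force: [1.7, -0.3, 0.5]
grip_width: 0.604
finger_force: 0.7
```

apply_moves(
  steps=[
    {"slide":[0.05,0,0],"angular":[0,0,0],"gripper":100},
    {"slide":[-1,0,0],"angular":[0,0,0],"gripper":100},
    {"slide":[0,0,-3],"angular":[0,0,0],"gripper":100},
    {"slide":[0,0,-3],"angular":[0,0,0],"gripper":100},
    {"slide":[1.66,-3.45,0],"angular":[0,0,0],"gripper":100},
    {"slide":[1.66,-3.45,0],"angular":[0,0,0],"gripper":100},
    {"slide":[1.66,-3.45,0],"angular":[0,0,0],"gripper":100},
    {"slide":[1.66,-3.45,0],"angular":[0,0,0],"gripper":100},
    {"slide":[1.66,-3.45,0],"angular":[0,0,0],"gripper":100},
    {"slide":[0,0,0],"angular":[0,0,0.121],"gripper":80},
  ],
)

```text
clock: 26.87
position: [0.4634, -0.1649, 0.0616]
tcp_rot: [-3.14, -0.002, 2.997]
ft_force: [0.0, 0.2, 0.4]
grip_width: 0.658
finger_force: 0.0
```

apply_moves(
  steps=[
    {"slide":[0,0,0],"angular":[0,0,0.121],"gripper":80},
    {"slide":[0,0,0],"angular":[0,0,0.121],"gripper":80},
    {"slide":[0,0,0],"angular":[0,0,0.121],"gripper":80},
    {"slide":[0,0,0],"angular":[0,0,0.121],"gripper":80},
    {"slide":[0,0,0],"angular":[0,0,0.121],"gripper":80},
    {"slide":[0,0,0],"angular":[0,0,0.121],"gripper":80},
    {"slide":[0,0,0],"angular":[0,0,0.121],"gripper":80},
    {"slide":[0,0,0],"angular":[0,0,0.121],"gripper":80},
    {"slide":[0,0,0],"angular":[0,0,0.121],"gripper":80},
    {"slide":[0,0,0],"angular":[0,0,0.121],"gripper":80},
  ],
)

```text
clock: 27.7
position: [0.4655, -0.1597, 0.0613]
tcp_rot: [-3.14, -0.001, 1.785]
ft_force: [0.1, 0.5, -0.4]
grip_width: 0.687
finger_force: 0.0
```

apply_moves(
  steps=[
    {"slide":[0,0,0],"angular":[0,0,0.121],"gripper":80},
    {"slide":[0,0,0],"angular":[0,0,0.118],"gripper":80},
    {"slide":[0,0,0],"angular":[0,0,0],"gripper":80},
  ],
)

```text
clock: 27.95
position: [0.4656, -0.1597, 0.0613]
tcp_rot: [-3.14, -0.001, 1.549]
ft_force: [0.2, 1.3, 0.0]
grip_width: 0.685
finger_force: 0.0
```

```bash
python3 look.py pics/top12.png >/dev/null; python3 edges.py pics/top12.png .032
```

```text
-x -0.105 -0.076 S [100, 101, 101, 101, 79, 35, 6, 1, 2, 3, 1, 2, 2] V [214, 212, 215, 206, 184, 198, 227, 244, 236, 212, 203, 214, 231]
-x -0.095 -0.076 S [99, 100, 101, 103, 87, 33, 7, 1, 1, 1, 2, 1, 1] V [221, 221, 217, 202, 175, 186, 221, 245, 249, 248, 248, 248, 248]
-x -0.065 -0.076 S [20, 21, 19, 19, 16, 10, 5, 6, 6, 5, 4, 4, 5] V [126, 128, 128, 126, 127, 136, 152, 166, 167, 169, 176, 187, 204]
-x -0.04 -0.076 S [14, 13, 15, 41, 67, 42, 15, 1, 2, 2, 2, 2, 2] V [214, 225, 230, 237, 221, 208, 220, 241, 248, 249, 248, 248, 248]
+x -0.105 0.054 S [4, 4, 4, 3, 2, 8, 36, 67, 83, 83, 81, 84, 88] V [226, 215, 217, 234, 246, 244, 238, 233, 233, 232, 233, 232, 230]
+x -0.09 0.054 S [2, 2, 1, 1, 1, 4, 33, 64, 81, 85, 83, 90, 92] V [248, 247, 247, 248, 247, 244, 237, 233, 230, 229, 230, 228, 225]
+x -0.04 0.054 S [1, 1, 1, 1, 2, 5, 15, 20, 17, 14, 16, 15, 13] V [248, 248, 248, 248, 248, 233, 213, 205, 215, 222, 219, 220, 221]
+x -0.03 0.054 S [4, 5, 4, 2, 2, 8, 22, 23, 17, 14, 13, 14, 13] V [225, 216, 222, 234, 243, 238, 222, 212, 213, 221, 222, 224, 223]
```

The plate is now centred: its edges are at x_r −0.067 and +0.067. Next I'll push it along from the overhanging end.

apply_moves(
  steps=[
    {"slide":[2.5,0,2.5],"angular":[0,0,-0.003],"gripper":80},
    {"slide":[2.5,0,2.5],"angular":[0,0,0],"gripper":80},
    {"slide":[2.5,0,0.9],"angular":[0,0,0],"gripper":80},
    {"slide":[2.0,0,0],"angular":[0,0,0],"gripper":80},
    {"slide":[1,0,0],"angular":[0,0,0],"gripper":80},
    {"slide":[0.5,0,0],"angular":[0,0,0],"gripper":80},
    {"slide":[0.4,0,0],"angular":[0,0,0],"gripper":80},
    {"slide":[0.4,0,0],"angular":[0,0,0],"gripper":80},
    {"slide":[0.4,0,0],"angular":[0,0,0],"gripper":80},
  ],
)

```text
clock: 28.75
position: [0.469, -0.0391, 0.0033]
tcp_rot: [3.14, 0.001, 1.555]
ft_force: [-0.3, -2.3, -0.5]
grip_width: 0.687
finger_force: 1.1
```

apply_moves(
  steps=[
    {"slide":[0.4,0,0],"angular":[0,0,0],"gripper":80},
    {"slide":[0.4,0,0],"angular":[0,0,0],"gripper":80},
    {"slide":[0.4,0,0],"angular":[0,0,0],"gripper":80},
    {"slide":[0.4,0,0],"angular":[0,0,0],"gripper":80},
    {"slide":[0.4,0,0],"angular":[0,0,0],"gripper":80},
    {"slide":[0.4,0,0],"angular":[0,0,0],"gripper":80},
  ],
)

```text
clock: 29.25
position: [0.4692, -0.0142, 0.0031]
tcp_rot: [3.14, 0.001, 1.555]
ft_force: [0.3, -4.7, 5.0]
grip_width: 0.688
finger_force: 2.5
```

apply_moves(
  steps=[
    {"slide":[0.4,0,0],"angular":[0,0,0],"gripper":80},
    {"slide":[0.4,0,0],"angular":[0,0,0],"gripper":80},
    {"slide":[0.3,0,0],"angular":[0,0,0],"gripper":80},
  ],
)

```text
clock: 29.5
position: [0.4691, -0.003, 0.0029]
tcp_rot: [3.141, 0.001, 1.555]
ft_force: [-0.2, -4.6, 5.0]
grip_width: 0.685
finger_force: 2.4
```

apply_moves(
  steps=[
    {"slide":[0.3,0,0],"angular":[0,0,0],"gripper":80},
    {"slide":[0.3,0,0],"angular":[0,0,0],"gripper":80},
    {"slide":[0.3,0,0],"angular":[0,0,0],"gripper":80},
  ],
)

```text
clock: 29.75
position: [0.468, 0.0069, 0.002]
tcp_rot: [-3.14, -0.001, 1.555]
ft_force: [-0.6, -1.0, -0.8]
grip_width: 0.688
finger_force: 0.7
```

apply_moves(
  steps=[
    {"slide":[0.3,0,0],"angular":[0,0,0],"gripper":80},
    {"slide":[0.3,0,0],"angular":[0,0,0],"gripper":80},
    {"slide":[0.3,0,0],"angular":[0,0,0],"gripper":80},
  ],
)

```text
clock: 30.0
position: [0.4682, 0.0156, 0.0021]
tcp_rot: [-3.14, -0.001, 1.555]
ft_force: [-0.3, -1.5, -0.4]
grip_width: 0.686
finger_force: 0.6
```

apply_moves(
  steps=[
    {"slide":[0.2,0,0],"angular":[0,0,0],"gripper":80},
    {"slide":[0.2,0,0],"angular":[0,0,0],"gripper":80},
    {"slide":[0,0,0],"angular":[0,0,0],"gripper":80},
  ],
)

```text
clock: 30.25
position: [0.4689, 0.0195, 0.0025]
tcp_rot: [-3.141, -0.001, 1.555]
ft_force: [-0.1, -0.5, 0.2]
grip_width: 0.688
finger_force: 0.0
```

apply_moves(
  steps=[
    {"slide":[0.2,0,0],"angular":[0,0,0],"gripper":80},
    {"slide":[0.2,0,0],"angular":[0,0,0],"gripper":80},
    {"slide":[0,0,0],"angular":[0,0,0],"gripper":80},
  ],
)

```text
clock: 30.5
position: [0.4692, 0.0233, 0.0027]
tcp_rot: [3.141, -0.001, 1.555]
ft_force: [0.8, 0.3, -0.2]
grip_width: 0.686
finger_force: 0.0
```

The force is gone, so the plate has probably dropped in. I'll back off and check.

apply_moves(
  steps=[
    {"slide":[0,0,-3],"angular":[0,0,0],"gripper":80},
    {"slide":[-3,0,-3],"angular":[0,0,0],"gripper":80},
    {"slide":[-4,0,0],"angular":[0,0,0],"gripper":80},
    {"slide":[-4,0,0],"angular":[0,0,0],"gripper":80},
    {"slide":[-4,0,0],"angular":[0,0,0],"gripper":80},
    {"slide":[-4,0,0],"angular":[0,0,0],"gripper":80},
    {"slide":[0,0,0],"angular":[0,0,0],"gripper":80},
  ],
)

```text
clock: 31.08
position: [0.4668, -0.1731, 0.0632]
tcp_rot: [3.139, 0.004, 1.549]
ft_force: [0.6, 0.4, -0.4]
grip_width: 0.687
finger_force: 0.0
```

```bash
python3 - <<'E'
from h import *
r=np.array([.4692,.0818]); ph=-.019; xh=np.array([np.cos(ph),np.sin(ph)]); yh=np.array([-np.sin(ph),np.cos(ph)])
def w(x,y,z): return np.r_[r+x*xh+y*yh,z]
for n in ("top","scene"):
    im=cv2.cvtColor(robot.camera(n),cv2.COLOR_RGB2BGR); cv2.imwrite(f"pics/{n}13.png",im); hsv=cv2.cvtColor(im,cv2.COLOR_BGR2HSV).astype(np.float32)
    def line(P):
        uv=proj(n,P).astype(np.float32); return [cv2.remap(hsv[...,k],uv[:,:1],uv[:,1:],cv2.INTER_LINEAR).ravel().astype(int).tolist() for k in (1,2)]
    for y in (-.03,.03): 
        for a in (-.076,.056): print(n,"x-scan y",y,"from",a,*line(np.array([w(t,y,.022) for t in np.arange(a,a+.02,.002)])))
    for x in (-.045,.045):
        for a in (-.06,.042): print(n,"y-scan x",x,"from",a,*line(np.array([w(x,t,.022) for t in np.arange(a,a+.02,.002)])))
    if n=="top":
        m=((hsv[...,1]>45)).astype(np.uint8); c0=proj(n,w(0,0,.022))[0].astype(int); msk=np.zeros_like(m); cv2.circle(msk,tuple(map(int,c0)),17,1,-1); m&=msk
        M=cv2.moments(m,True); c=(M["m10"]/M["m00"],M["m01"]/M["m00"]); P=cast(n,[c],.022)[0,:2]-r; print("hole",M["m00"],P@xh,P@yh)
E
```

```text
top x-scan y -0.03 from -0.076 [10, 11, 18, 38, 47, 20, 4, 1, 1, 1, 1] [224, 223, 225, 230, 221, 224, 237, 247, 247, 248, 248]
top x-scan y -0.03 from 0.056 [1, 1, 1, 5, 18, 42, 56, 30, 15, 10] [248, 248, 249, 248, 244, 233, 211, 206, 215, 222]
top x-scan y 0.03 from -0.076 [9, 13, 22, 41, 47, 25, 6, 1, 1, 2, 1] [223, 222, 223, 229, 229, 231, 240, 248, 248, 248, 248]
top x-scan y 0.03 from 0.056 [1, 1, 1, 5, 21, 53, 59, 33, 17, 11] [248, 248, 248, 248, 246, 235, 215, 207, 213, 222]
top y-scan x -0.045 from -0.06 [9, 8, 14, 20, 14, 5, 1, 1, 1, 1, 1] [224, 224, 219, 209, 218, 237, 248, 249, 248, 248, 248]
top y-scan x -0.045 from 0.042 [1, 1, 3, 14, 50, 63, 46, 18, 3, 4] [248, 247, 245, 237, 230, 219, 213, 218, 235, 245]
top y-scan x 0.045 from -0.06 [11, 14, 21, 27, 28, 6, 2, 1, 1, 1, 2] [221, 221, 214, 202, 194, 230, 245, 249, 248, 248, 248]
top y-scan x 0.045 from 0.042 [1, 1, 2, 10, 31, 60, 36, 14, 4, 2] [248, 248, 248, 248, 244, 230, 218, 223, 234, 239]
hole 246.0 -0.0013835663652193941 -0.0008006317216532597
scene x-scan y -0.03 from -0.076 [3, 2, 1, 2, 4, 7, 8, 8, 7, 7, 8] [196,
[... 173 characters left out ...]
scan y 0.03 from -0.076 [4, 3, 2, 1, 2, 4, 5, 5, 5, 5, 5] [198, 196, 194, 196, 203, 216, 228, 236, 242, 246, 248]
scene x-scan y 0.03 from 0.056 [2, 1, 1, 2, 2, 3, 5, 5, 4, 4] [243, 240, 231, 219, 207, 193, 187, 188, 192, 196]
scene y-scan x -0.045 from -0.06 [3, 2, 1, 1, 2, 3, 5, 5, 5, 5, 6] [199, 201, 203, 210, 218, 228, 236, 242, 245, 247, 248]
scene y-scan x -0.045 from 0.042 [3, 3, 2, 1, 0, 0, 0, 0, 0, 2] [245, 238, 228, 216, 203, 198, 198, 200, 205, 202]
scene y-scan x 0.045 from -0.06 [3, 3, 2, 2, 2, 3, 4, 4, 4, 4, 4] [196, 196, 197, 202, 211, 222, 233, 238, 241, 245, 246]
scene y-scan x 0.045 from 0.042 [2, 2, 1, 0, 0, 1, 2, 2, 1, 1] [244, 237, 229, 219, 208, 204, 205, 206, 209, 208]
```

All four sides show a narrow gap and the hole centre is within 2 mm of the recess centre, so the plate is in. The robot is clear of everything, so I'll hand in the job.

```bash
python3 -c "
from bench import robot
print(robot.close_job())"
```

```text
the job is handed in; nothing more can be done
None
```

I flipped the plate and it dropped into the recess, centred within about 2 mm with a gap on all four sides. I handed the job in at about 31 s with the arm clear; no verdict came back, and I didn't measure how flush it lies or re-check the four loose items.

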